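Tip the bevelled tile over onto the serving board and stand the sauce on it

ROBOT

A 6-joint arm with a two-finger parallel gripper is mounted at the origin on a cart in front of the work surface, level with it; the furniture and walls round the work are solid. World frame = base frame: x ahead of the robot, y to its left, z up, the work surface at z = 0. Lengths are in m, angles in rad, forces in N, time in s.
With the tool pointing down it reaches from about 0.225 to 0.875 m from the base axis. Payload 3.4 kg.
Tool frame: the origin (TCP) lies at the very end of the fingers, on their centre line; the grasp point (between the pads) lies behind it (manip.grasp_offset is the z of the grasp point in the tool frame, in m); z points along the fingers, y is the line along which they close (so a half turn about z gives the same grasp; the last joint's range is limited). The gripper opens to 85 mm and grips with 20 to 120 N. Pads are 22 mm wide; open, the fingers measure 114 mm over their backs; the gripper's body (76 mm by 85 mm) begins 54 mm behind the grasp point. The pads swing forward as they close: fully open they stand 13 mm farther back than shut.
Start: joints at [1.002, 0.276, 1.505, -0, 1.361, -0.121], TCP at [0.249, 0.518, 0.231] pointing down, gripper open.
Joint ranges: [-2.89, 2.89], [-0.75, 2.08], [0.22, 2.7], [-1.18, 4.32], [0.11, 2.71], [-2.7, 2.7]. Speed limits (rad/s): [2.57, 2.57, 3.14, 3.14, 3.14, 3.14].

INTERFACE

Orientations are given as a unit quaternion [w, x, y, z].
In Python, from rig import manip gives the robot as it stands.
- The arm moves only by the shell command python3 -m pendant 'ROWS' [FORCE]. ROWS is JSON, a list of rows, each an object of numbers: "dx", "dy", "dz": the shift along the tool's x, y, z in m; "rx", "ry", "rz": the turn, a rotation vector about the tool's x, y, z in degrees; "hand": the finger opening in m, from 0 to 0.0854. In form: [{"dx": .., "dy": .., "dz": .., "rx": .., "ry": .., "rz": .., "hand": ..}, ...]. A call has 1 to 12 rows; each row shifts and turns the commanded pose from where the row before left it, along the tool's axes as they then stand; what a row does not reach is not made up. A row lasts 1/12 s, in which the tool goes at most 41.7 mm and 7.16 degrees, less where a joint would pass 70% of its speed; a pose out of reach is approached as far as the arm can. A call is refused whole if a number of a shift passes 0.0417 or a number of a turn 7.16, either way. A call with a gripper value outside its range is refused whole. The fingers move at their own pace and stop on an object; FORCE is the grip in N (left out, the last holds). Time passes only in rows, so rows that do not move let the fingers close. It gives the time, the measured TCP pose, the force, the opening and the grip force at its end, in the units of the state.
- manip.get_state(): the state, without advancing time (a new reading comes with each control period).
- manip.get_image(name): name is "scene" or "top" or "wrist"; returns a dict with "frame" (480x640x3 uint8, red, green, blue), "fx", "fy", "cx", "cy" (pixels), "position" and "attitude" of the camera in the world; the wrist camera has in their place "mount" (4x4, takes a point from camera to tool coordinates, whose origin is the TCP and whose axes are the flange's). Camera axes: x right, y up, looking along -z (the intrinsics and any distortion apply to the point x, -y, -z); pixel columns grow to the right and rows downward; lengths in m; the calibration is good to about 2 mm. A picture is of the moment at which its call begins: read the wrist's pose just before it. There is no depth.
- manip.sign_off(): hands the job in; it is judged then, once.
The state is a dict: "clock": time; "qpos": joint angles; "qd": joint speeds; "effort": joint torques, N m; "position": TCP position; "ee_rot": TCP orientation; "contact_force": force on the tool from outside, world axes, zero at the start; "moment": the same for the moment, N m; "width": finger opening in m; "gripper_force": force on a finger pad.
Only numpy, scipy, OpenCV 4.12 (cv2) and the standard library are available. Lean on these libraries where they do the work, as an engineer would, in place of code of your own. Each camera call takes 0.05 s, during which the arm holds its last target. There are 200 camera calls.

TASK

The bevelled tile coaster lies glazed face down beside the wooden serving board. Push it up against the edge of the board until it tips over onto the board, glazed face up, and slide it fully onto the board so that nothing hangs over. Stand the hot-sauce bottle upright on the middle of the tile, setting it down rather than dropping it, without knocking over the bottle, the spice jar or the soy-sauce bottle and leaving the last two where they are.

Things in the scene. Friction and masses are not known exactly. Their poses are not given: they have to be found in the camera images.
- board: Wooden serving board of five light and dark strips, 240 (its x) x 200 (its y) x 24 mm high, lying flat on the worktop; it is fixed and does not slide. Origin: centre of its underside, z up. Its +y side is the upright straight edge, 24 mm high, that faces the tile; the board's yaw varies by about 0.3 rad either way.
- tile: Loose blue tile coaster, 110 (x) x 120 (y) x 16 mm, 0.2 to 0.4 kg, cork back. Origin: centre of the glazed face; z points out of the cork: up at the start, down when done. The glazed face's edges have 45 degree bevels 8 mm wide and high: face down, its sides are undercut from 0 to 8 mm and upright from 8 to 16 mm. It starts 15 to 50 mm off the board's +y side, within 0.25 rad of square to it.
- tile_corner_a (a point): Corner of the tile's cork back at tile x = -55 mm, y = -60 mm (tile z = 16 mm).
- tile_corner_b (a point): Corner of the tile's cork back at tile x = 55 mm, y = -60 mm (tile z = 16 mm).
- tile_corner_c (a point): Corner of the tile's cork back at tile x = 55 mm, y = 60 mm (tile z = 16 mm).
- tile_corner_d (a point): Corner of the tile's cork back at tile x = -55 mm, y = 60 mm (tile z = 16 mm).
- sauce: Hot-sauce bottle of red sauce with a yellow cap, 48 mm across, 184 mm tall, 0.3 kg, loose, standing upright left of the tile. Origin: centre of its underside, z up. It is straight-sided to 90 mm and tapers above that to 22 mm at the cap; at 140 mm height it can be gripped from above as a taper about 34 mm wide (the grip also feels the neck as this straight taper).
- spice_jar: Bystander: glass spice jar with a black lid, green on top, 44 mm across, 105 mm tall, loose, standing. Origin: centre of its underside, z up. It and the sauce bottle may stand in each other's place.
- soy: Bystander: soy-sauce bottle of greyish clear glass with a black cap and a dark blue label, 58 mm across, 207 mm tall, loose, standing beyond the work. Origin: centre of its underside, z up.
There are look-alikes about, which are no part of the job. There is more than one size of the tile; the one meant has the size given above. Leave any green look-alike of the sauce alone.

How it is judged:
On the way, in this order (a step that is already met when the one before it is completed fails the run):
1. the tile is tipped up on its edge (40 to 80 degrees) against the board (angle between tile's own z axis and vertical between 0.7 and 1.4 rad and contact force between tile and board above 0.1 N), for 0.05 s.
2. the tile lies flat on the board, glazed face up (angle between tile's own z axis and vertical above 3.04 rad and height (world z) of tile between 0.036 and 0.044 m), for 0.2 s.
At the end, for the whole second after the job is handed in: The tile lies flat on the board with its glazed face up (within 0.1 rad) and all four corners within the board's outline (3 mm allowed); the sauce bottle stands upright (within 0.1 rad) on the tile, within 25 mm of its middle; both are at rest (all of step 2 and x of tile_corner_a in the frame of board between -0.123 and 0.123 m and y of tile_corner_a in the frame of board between -0.103 and 0.103 m and x of tile_corner_b in the frame of board between -0.123 and 0.123 m and y of tile_corner_b in the frame of board between -0.103 and 0.103 m and x of tile_corner_c in the frame of board between -0.123 and 0.123 m and y of tile_corner_c in the frame of board between -0.103 and 0.103 m and x of tile_corner_d in the frame of board between -0.123 and 0.123 m and y of tile_corner_d in the frame of board between -0.103 and 0.103 m and linear speed of each of tile, sauce below 0.02 m/s and angle between sauce's own z axis and vertical below 0.1 rad and height (world z) of sauce between 0.034 and 0.046 m and horizontal distance between sauce and tile below 0.025 m); the robot touches nothing.
It fails at once if the spice jar is knocked over or shoved more than 4 cm (distance of spice_jar from where it was at the start of the episode above 0.04 m or angle between spice_jar's own z axis and vertical above 0.5 rad).
It fails at once if the soy-sauce bottle is knocked over or shoved more than 4 cm (distance of soy from where it was at the start of the episode above 0.04 m or angle between soy's own z axis and vertical above 0.5 rad).
It fails at once if the sauce bottle is tipped over (angle between sauce's own z axis and vertical above 0.7 rad).
It fails at once if the sauce bottle is dropped (falls free of the fingers by some 2 cm or more) (linear speed of sauce above 0.6 m/s and contact force between the fingers and sauce below 0.05 N).
It also fails if it takes over 72 s, if anything falls off the work surface, if the arm or the gripper's body presses on something with over 40 N, if the wrist force passes 120 N, or if a joint passes its speed limit or range.

## Working session

There is one attempt and no reset: what is moved stays moved. The work goes in short steps, Python scripts to look and compute and a shell command to move; the robot and the scene stay as the last step left them, time stands still between calls to the robot, and variables do not carry over. Pictures are saved under pics/ and viewed, at most 10 in all, crops included, and the job is handed in when it is done.

```bash
mkdir -p pics; ls
python3 - <<'E'
from rig import manip
import cv2,numpy as np
print(manip.grasp_offset, manip.get_state())
for n in("scene","top"):
    i=manip.get_image(n); cv2.imwrite(f"pics/{n}0.png",i["frame"][:,:,::-1]); np.save(f"pics/{n}0.npy",i,allow_pickle=True)
    print({k:v for k,v in i.items() if k!="frame"})
E
```

```text
pics
-0.0187 {'clock': 0.0, 'qpos': array([ 1.00199236e+00,  2.76606640e-01,  1.50611994e+00,  3.01580173e-05,
        1.36068316e+00, -1.20988581e-01]), 'qd': array([ 0.00053498, -0.00068843,  0.00047665,  0.00132296,  0.00017521,
       -0.00120293]), 'effort': array([ 9.18053920e-04, -4.16766715e+01, -2.45813477e+01,  1.69749211e-05,
        1.09979571e-02, -1.08776604e-05]), 'position': array([0.24868403, 0.51787157, 0.23043832]), 'ee_rot': array([-3.21053707e-04,  2.22044444e-01,  9.75036122e-01, -8.50054136e-04]), 'contact_force': array([0.23288138, 0.22544052, 0.55601716]), 'moment': array([-0.00973512,  0.02525556,  0.02959524]), 'gripper_force': 0.0, 'width': 0.08522522733674663}
{'fx': 563.2594036612433, 'fy': 563.2594036612433, 'cx': 315.3397342546362, 'cy': 237.81677850569352, 'position': array([ 0.10042116, -0.64022822,  0.48295338]), 'attitude': array([ 0.81249835,  0.50511814, -0.15562829, -0.24593074])}
{'fx': 535.9042736060475, 'fy': 535.9042736060475, 'cx': 314.86796569503537, 'cy': 238.09989288072927, 'position': array([0.40088489, 0.08677123, 1.14253607]), 'attitude': array([-0.69617017, -0.07301212,  0.06492254,  0.71119715])}
```

View pics/scene0.png

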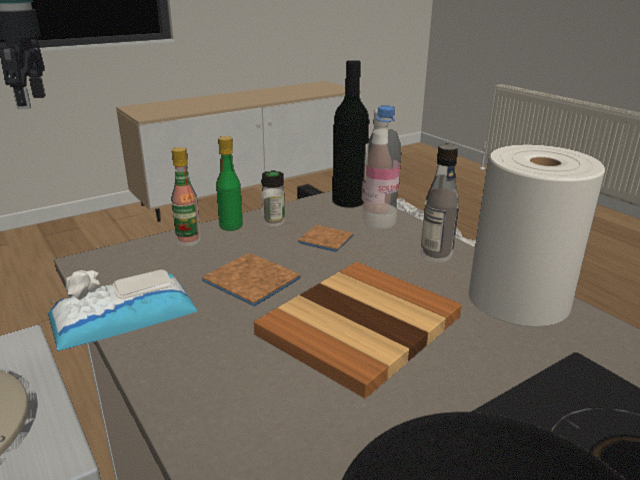

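View pics/top0.png

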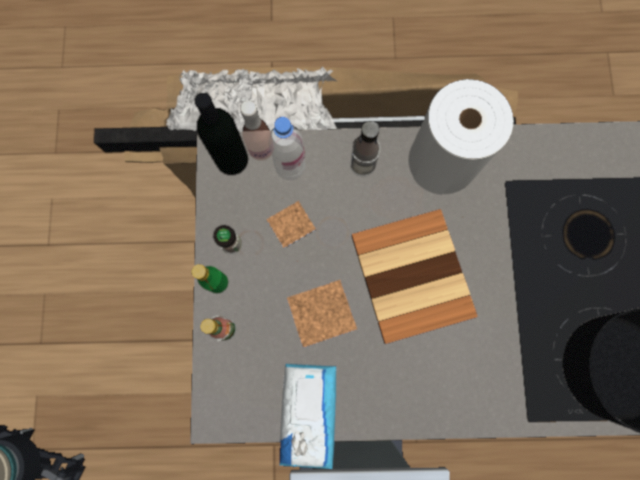

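The top view shows the large cork tile at about (322,313), a smaller look-alike tile at (291,225) and the board with corners near (352,236), (439,211), (476,317) and (387,342). The sauce stands at about (220,328), the green look-alike at (210,280), the jar at (226,237) and the soy at (366,150). The scene view agrees.

```bash
cat > h.py <<'E'
import numpy as np,cv2
from scipy.spatial.transform import Rotation as R
def rot(q): return R.from_quat(np.r_[q[1:],q[0]])
def ray(i,uv):
    u,v=np.atleast_2d(uv).T.astype(float)
    d=np.c_[(u-i["cx"])/i["fx"],-(v-i["cy"])/i["fy"],-np.ones_like(u)]
    return i["position"],rot(i["attitude"]).apply(d)
def plane(i,uv,z):
    p,d=ray(i,uv); return (p+d*((z-p[2])/d[:,2])[:,None])[:,:2]
def quad(mask,near):
    mask=cv2.morphologyEx(mask.astype(np.uint8),cv2.MORPH_CLOSE,np.ones((5,5)))
    cs=cv2.findContours(mask,cv2.RETR_EXTERNAL,cv2.CHAIN_APPROX_NONE)[0]
    c=max((c for c in cs if cv2.pointPolygonTest(c,near,False)>=0),key=cv2.contourArea)
    return c[:,0]
def rect(xy):
    (c,s,a)=cv2.minAreaRect((xy*1000).astype(np.float32))
    return np.array(c)/1000,np.array(s),a,cv2.boxPoints((c,s,a))/1000
E
python3 - <<'E'
from h import *
i=np.load("pics/top0.npy",allow_pickle=True).item()
s=np.load("pics/scene0.npy",allow_pickle=True).item()
hsv=cv2.cvtColor(i["frame"],cv2.COLOR_RGB2HSV)
m=(hsv[...,1]>70)&(hsv[...,0]<30)
for n,p,z in(("tile",(322,313),.016),("small",(291,225),.016),("board",(420,250),.024)):
    try: c,sz,a,b=rect(plane(i,quad(m,p),z)); print(n,c.round(4),sz.round(1),round(a,1),b.round(4).tolist())
    except Exception as e: print(n,e)
# bottles via scene base rays (approx, bottom-front pixel) and top
for n,uv in(("sauce",(187,242)),("green",(230,228)),("jar",(275,222)),("soy",(438,258)),("wipes",(75,345)),("wipes2",(195,308))): print(n,plane(s,uv,0).round(3))
hs=cv2.cvtColor(s["frame"],cv2.COLOR_RGB2HSV)
for n,im,h,box in(("top",i,hsv,(190,310,245,345)),("scene",s,hs,(165,140,200,170))):
    y=(abs(h[...,0].astype(int)-24)<6)&(h[...,1]>150); v,u=np.nonzero(y[box[1]:box[3],box[0]:box[2]]); print(n,u.min()+box[0],u.max()+box[0],v.min()+box[1],v.max()+box[1],len(u),u.mean()+box[0],v.mean()+box[1])
E
```

```text
tile [0.465  0.0875] [109.2 119.4] 17.5 [[0.39500001072883606, 0.12800000607967377], [0.4307999908924103, 0.014100000262260437], [0.5350000262260437, 0.04690000042319298], [0.499099999666214, 0.1607999950647354]]
small [0.6568 0.1491] [74.2 81.3] 29.9 [[0.6043000221252441, 0.16580000519752502], [0.6448000073432922, 0.09529999643564224], [0.7092000246047974, 0.13230000436306], [0.6686999797821045, 0.20280000567436218]]
board [ 0.5404 -0.1069] [240.4 202.2] 14.8 [[0.3984000086784363, -0.03970000147819519], [0.44999998807907104, -0.2353000044822693], [0.6823999881744385, -0.17399999499320984], [0.6308000087738037, 0.02160000056028366]]
sauce [[0.434 0.294]]
green [[0.531 0.306]]
jar [[0.621 0.281]]
soy [[ 0.789 -0.017]]
wipes [[0.18  0.077]]
wipes2 [[0.356 0.072]]
top 212 218 322 332 23 215.04347826086956 327.17391304347825
scene 172 186 149 166 208 179.62019230769232 157.60096153846155
```

```bash
cat >> h.py <<'E'
def tri(i,a,j,b):
    p,d=ray(i,a);q,e=ray(j,b);d=d[0]/np.linalg.norm(d);e=e[0]/np.linalg.norm(e)
    s=np.linalg.lstsq(np.c_[d,-e],q-p,rcond=None)[0]; A=p+s[0]*d;B=q+s[1]*e
    return (A+B)/2,np.linalg.norm(A-B)
T=np.array([.967,.255]);N=np.array([-.255,.967])   # board x and y axes in world
def st():
    from rig import manip
    s=manip.get_state();r=rot(s["ee_rot"]);p=s["position"]
    print("t,clock",round(s["clock"],2),"p",p.round(4),"tn",(T@p[:2]).round(4),(N@p[:2]).round(4),"x",r.apply([1,0,0]).round(3),"z",r.apply([0,0,1]).round(3),"F",s["contact_force"].round(1),"w",round(s["width"],3),"q",s["qpos"].round(2))
    return p,r
def to(t,n,z,r=None,p=None):
    P,Rr=st()
    d=Rr.inv().apply(np.r_[t*T+n*N,z]-P); print("tool shift",d.round(4))
E
python3 - <<'E'
from h import *
i=np.load("pics/top0.npy",allow_pickle=True).item()
s=np.load("pics/scene0.npy",allow_pickle=True).item()
P,e=tri(i,(208,326),s,(179.6,157)); print(P,e)
hs=cv2.cvtColor(s["frame"],cv2.COLOR_RGB2HSV)[150:246,165:205]
hi=cv2.cvtColor(i["frame"],cv2.COLOR_RGB2HSV)[310:345,195:240]
cv2.imwrite("pics/b.png",np.hstack([cv2.resize(s["frame"][140:250,160:210],(273,600),interpolation=0),cv2.resize(i["frame"][305:350,190:245],(488,600))])[:,:,::-1])
E
python3 -m pendant '[{"dx":-0.032,"dy":-0.0223,"hand":0.05},{"dx":-0.032,"dy":-0.0223,"hand":0.05},{"dx":-0.032,"dy":-0.0223,"hand":0.05},{"dx":-0.032,"dy":-0.0223,"hand":0.05},{"dx":-0.032,"dy":-0.0223,"hand":0.05},{"dx":-0.032,"dy":-0.0223,"hand":0.05},{"dx":-0.032,"dy":-0.0223,"hand":0.05},{"dx":-0.032,"dy":-0.0223,"hand":0.05},{"dx":-0.032,"dy":-0.0223,"hand":0.05},{"dx":-0.032,"dy":-0.0223,"hand":0.05}]' 60
python3 -m pendant '[{"rz":7.07},{"rz":7.07},{"rz":7.07},{"rz":7.07},{"rz":7.07},{"rz":7.07},{"rz":7.07},{"ry":-5},{"ry":-5},{"ry":-5},{"ry":0}]'
python3 -c "
from h import *
to(.472,.05,.012)"
```

```text
[0.43670908 0.2914442  0.16923144] 0.00041319337969986423
t,clock 0.1 p [0.2487 0.5179 0.2306] tn 0.3726 0.4374 x [-0.901  0.433  0.   ] z [-0.001 -0.001 -1.   ] F [-0.7 -0.6  0. ] w 0.085 q [ 1.    0.28  1.51  0.    1.36 -0.12]
tool shift [-0.327  -0.23    0.2189]invalid input
invalid input
```

View pics/b.png

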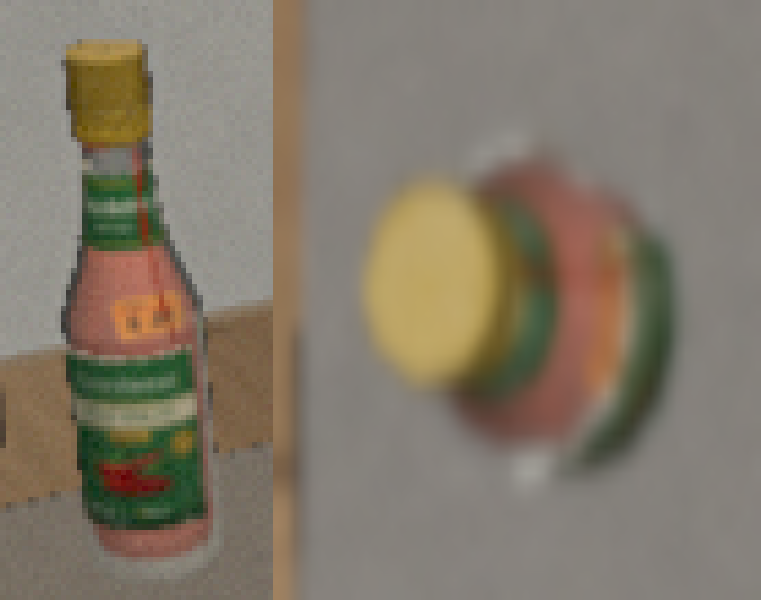

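The crop shows the sauce bottle's cap top at about (208,326) in the top image, which puts the bottle near (0.437, 0.292). The pendant refused my rows, so I'll try one with every key.

```bash
python3 -m pendant '[{"dx":-0.032,"dy":-0.0223,"dz":0,"rx":0,"ry":0,"rz":0,"hand":0.05}]' 60
python3 -m pendant '[{"dx":-0.032,"dy":-0.0223,"dz":0,"rx":0,"ry":0,"rz":0,"hand":0.05}]'
```

```text
clock: 0.18
position: [0.2662, 0.4887, 0.2305]
ee_rot: [-0.002, 0.22, 0.976, 0.002]
contact_force: [1.9, 0.1, 0.6]
width: 0.0755
gripper_force: 0.0
clock: 0.27
position: [0.2869, 0.4506, 0.2304]
ee_rot: [-0.0, 0.22, 0.975, -0.0]
contact_force: [0.6, -0.3, 0.3]
width: 0.0638
gripper_force: 0.0
```

```bash
python3 -m pendant '[{"dx":-0.032,"dy":-0.0223,"dz":0,"rx":0,"ry":0,"rz":0,"hand":0.05},{"dx":-0.032,"dy":-0.0223,"dz":0,"rx":0,"ry":0,"rz":0,"hand":0.05},{"dx":-0.032,"dy":-0.0223,"dz":0,"rx":0,"ry":0,"rz":0,"hand":0.05},{"dx":-0.032,"dy":-0.0223,"dz":0,"rx":0,"ry":0,"rz":0,"hand":0.05},{"dx":-0.032,"dy":-0.0223,"dz":0,"rx":0,"ry":0,"rz":0,"hand":0.05},{"dx":-0.032,"dy":-0.0223,"dz":0,"rx":0,"ry":0,"rz":0,"hand":0.05},{"dx":-0.032,"dy":-0.0223,"dz":0,"rx":0,"ry":0,"rz":0,"hand":0.05},{"dx":-0.032,"dy":-0.0223,"dz":0,"rx":0,"ry":0,"rz":0,"hand":0.05}]'
python3 -m pendant '[{"dx":0,"dy":0,"dz":0,"rx":0,"ry":0,"rz":7.07,"hand":0.05},{"dx":0,"dy":0,"dz":0,"rx":0,"ry":0,"rz":7.07,"hand":0.05},{"dx":0,"dy":0,"dz":0,"rx":0,"ry":0,"rz":7.07,"hand":0.05},{"dx":0,"dy":0,"dz":0,"rx":0,"ry":0,"rz":7.07,"hand":0.05},{"dx":0,"dy":0,"dz":0,"rx":0,"ry":0,"rz":7.07,"hand":0.05},{"dx":0,"dy":0,"dz":0,"rx":0,"ry":0,"rz":7.07,"hand":0.05},{"dx":0,"dy":0,"dz":0,"rx":0,"ry":0,"rz":7.07,"hand":0.05},{"dx":0,"dy":0,"dz":0,"rx":0,"ry":-5,"rz":0,"hand":0.05},{"dx":0,"dy":0,"dz":0,"rx":0,"ry":-5,"rz":0,"hand":0.05},{"dx":0,"dy":0,"dz":0,"rx":0,"ry":-5,"rz":0,"hand":0.05},{"dx":0,"dy":0,"dz":0,"rx":0,"ry":0,"rz":0,"hand":0.05}]' >/dev/null
python3 -c "
from h import *
to(.472,.045,.008)"
```

```text
clock: 0.93
position: [0.4411, 0.1769, 0.2311]
ee_rot: [-0.0, 0.222, 0.975, 0.0]
contact_force: [1.1, 0.3, -0.4]
width: 0.0498
gripper_force: 0.0
t,clock 1.85 p [0.4398 0.1809 0.2301] tn 0.4714 0.0628 x [-0.252  0.932 -0.26 ] z [ 0.066 -0.251 -0.966] F [-0.4  0.3  0.1] w 0.05 q [ 0.44  0.17  1.69 -0.26  1.35  0.24]
tool shift [0.0405 0.001  0.2192]
```

```bash
python3 -m pendant '[{"dx":0.0067,"dy":0,"dz":0.036,"rx":0,"ry":0,"rz":0,"hand":0.05},{"dx":0.0067,"dy":0,"dz":0.036,"rx":0,"ry":0,"rz":0,"hand":0.05},{"dx":0.0067,"dy":0,"dz":0.036,"rx":0,"ry":0,"rz":0,"hand":0.05},{"dx":0.0067,"dy":0,"dz":0.036,"rx":0,"ry":0,"rz":0,"hand":0.05},{"dx":0.0067,"dy":0,"dz":0.036,"rx":0,"ry":0,"rz":0,"hand":0.05},{"dx":0.0067,"dy":0,"dz":0.033,"rx":0,"ry":0,"rz":0,"hand":0.05},{"dx":0,"dy":0,"dz":0,"rx":0,"ry":0,"rz":0,"hand":0.05},{"dx":0,"dy":0,"dz":0,"rx":0,"ry":0,"rz":0,"hand":0.05}]'
python3 - <<'E'
from h import *
from rig import manip
to(.472,.045,.005)
i=manip.get_image("scene"); f=i["frame"][200:380,130:370]
j=manip.get_image("wrist")
cv2.imwrite("pics/c.png",np.hstack([cv2.resize(f,(400,300)),cv2.resize(j["frame"],(400,300))])[:,:,::-1])
E
```

```text
clock: 2.52
position: [0.444, 0.1618, 0.0142]
ee_rot: [0.102, 0.605, 0.786, -0.081]
contact_force: [-0.8, -0.5, 0.2]
width: 0.0497
gripper_force: 0.0
t,clock 2.52 p [0.444  0.1618 0.0142] tn 0.4706 0.0433 x [-0.248  0.934 -0.259] z [ 0.062 -0.251 -0.966] F [-0.8 -0.5  0.2] w 0.05 q [ 0.4   0.4   2.   -0.36  0.82  0.4 ]
tool shift [0.004  0.0015 0.0084]
```

View pics/c.png

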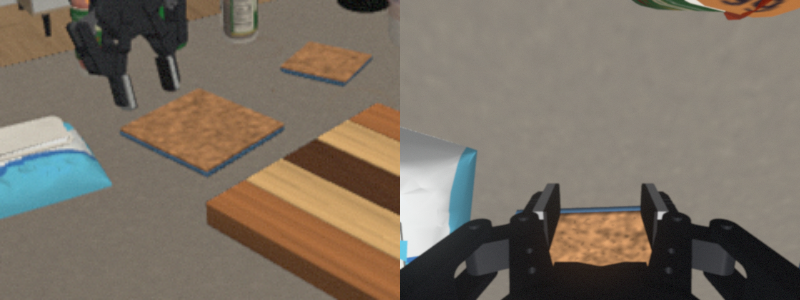

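```bash
python3 -m pendant '[{"dx":0.002,"dy":0.001,"dz":0.008,"rx":0,"ry":0,"rz":0,"hand":0.05},{"dx":-0.0077,"dy":0,"dz":0.0021,"rx":0,"ry":0,"rz":0,"hand":0.05},{"dx":-0.0077,"dy":0,"dz":0.0021,"rx":0,"ry":0,"rz":0,"hand":0.05},{"dx":-0.0077,"dy":0,"dz":0.0021,"rx":0,"ry":0,"rz":0,"hand":0.05},{"dx":-0.0077,"dy":0,"dz":0.0021,"rx":0,"ry":0,"rz":0,"hand":0.05},{"dx":-0.0077,"dy":0,"dz":0.0021,"rx":0,"ry":0,"rz":0,"hand":0.05},{"dx":-0.005,"dy":0,"dz":0.0013,"rx":0,"ry":0,"rz":0,"hand":0.05},{"dx":-0.005,"dy":0,"dz":0.0013,"rx":0,"ry":0,"rz":0,"hand":0.05},{"dx":0,"dy":0,"dz":0,"rx":0,"ry":0,"rz":0,"hand":0.05}]'
python3 - <<'E'
from h import *
to(.472,-.01,.004)
E
```

```text
clock: 3.37
position: [0.4597, 0.1134, 0.0074]
ee_rot: [0.104, 0.605, 0.785, -0.079]
contact_force: [0.3, 0.6, 1.3]
width: 0.0497
gripper_force: 0.6
t,clock 3.37 p [0.4597 0.1134 0.0074] tn 0.4735 -0.0076 x [-0.246  0.934 -0.259] z [ 0.068 -0.25  -0.966] F [0.3 0.6 1.3] w 0.05 q [ 0.29  0.4   2.03 -0.38  0.76  0.32]
tool shift [-0.0015 -0.0014  0.0039]
```

```bash
python3 -m pendant '[{"dx":0.001,"dy":-0.001,"dz":0.0042,"rx":0,"ry":0,"rz":0,"hand":0.05},{"dx":-0.003,"dy":0,"dz":0.0008,"rx":0,"ry":0,"rz":0,"hand":0.05},{"dx":-0.003,"dy":0,"dz":0.0008,"rx":0,"ry":0,"rz":0,"hand":0.05},{"dx":0,"dy":0,"dz":0,"rx":0,"ry":0,"rz":0,"hand":0.05}]'
python3 - <<'E'
from h import *
to(.472,-.015,.004)
E
```

```text
clock: 3.7
position: [0.4591, 0.1082, 0.002]
ee_rot: [0.103, 0.605, 0.786, -0.08]
contact_force: [-0.9, 3.1, -1.1]
width: 0.0498
gripper_force: 1.4
t,clock 3.7 p [0.4591 0.1082 0.002 ] tn 0.4715 -0.0125 x [-0.247  0.934 -0.258] z [ 0.065 -0.25  -0.966] F [-0.9  3.1 -1.1] w 0.05 q [ 0.28  0.41  2.04 -0.39  0.75  0.32]
tool shift [-0.003   0.0006 -0.0013]
```

```bash
python3 -m pendant '[{"dx":-0.003,"dy":0,"dz":0,"rx":0,"ry":0,"rz":0,"hand":0.05},{"dx":-0.003,"dy":0,"dz":0.0008,"rx":0,"ry":0,"rz":0,"hand":0.05},{"dx":0,"dy":0,"dz":0,"rx":0,"ry":0,"rz":0,"hand":0.05}]'
python3 - <<'E'
from h import *
from rig import manip
to(.472,-.015,.004)
i=manip.get_image("scene"); f=i["frame"][200:380,130:370]
j=manip.get_image("wrist")
cv2.imwrite("pics/d.png",np.hstack([cv2.resize(f,(480,360)),cv2.resize(j["frame"][240:],(320,160)).repeat(1,0) if 0 else cv2.resize(j["frame"],(320,360))])[:,:,::-1])
E
```

```text
clock: 3.95
position: [0.4594, 0.1076, 0.002]
ee_rot: [0.1, 0.607, 0.784, -0.076]
contact_force: [-7.9, 23.8, -0.3]
width: 0.0504
gripper_force: 12.9
t,clock 3.95 p [0.4594 0.1076 0.002 ] tn 0.4717 -0.0131 x [-0.242  0.938 -0.248] z [ 0.065 -0.24  -0.969] F [-7.9 23.8 -0.3] w 0.05 q [ 0.27  0.4   2.04 -0.38  0.74  0.31]
tool shift [-0.0024  0.0004 -0.0014]
```

View pics/d.png

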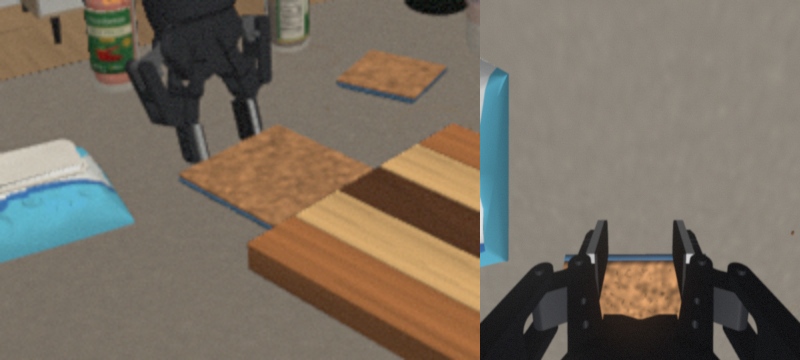

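```bash
python3 -m pendant '[{"dx":-0.001,"dy":0,"dz":-0.0039,"rx":0,"ry":0,"rz":0,"hand":0.05},{"dx":-0.001,"dy":0,"dz":-0.0039,"rx":0,"ry":0,"rz":0,"hand":0.05},{"dx":-0.001,"dy":0,"dz":-0.0039,"rx":0,"ry":0,"rz":0,"hand":0.05},{"dx":0,"dy":0,"dz":0,"rx":0,"ry":0,"rz":0,"hand":0.05}]'
python3 - <<'E'
from h import *
from rig import manip
to(.472,-.015,.004)
i=manip.get_image("scene"); f=i["frame"][200:380,130:370]
j=manip.get_image("wrist")
cv2.imwrite("pics/e.png",np.hstack([cv2.resize(f,(480,360)),cv2.resize(j["frame"],(320,360))])[:,:,::-1])
E
```

```text
clock: 4.38
position: [0.4595, 0.1075, 0.0145]
ee_rot: [0.1, 0.607, 0.785, -0.076]
contact_force: [-7.0, 20.4, 0.7]
width: 0.0499
gripper_force: 11.0
t,clock 4.38 p [0.4595 0.1075 0.0145] tn 0.4717 -0.0133 x [-0.244  0.937 -0.25 ] z [ 0.065 -0.241 -0.968] F [-7.  20.4  0.7] w 0.05 q [ 0.28  0.38  2.02 -0.37  0.77  0.29]
tool shift [0.0009 0.0003 0.0106]
```

View pics/e.png

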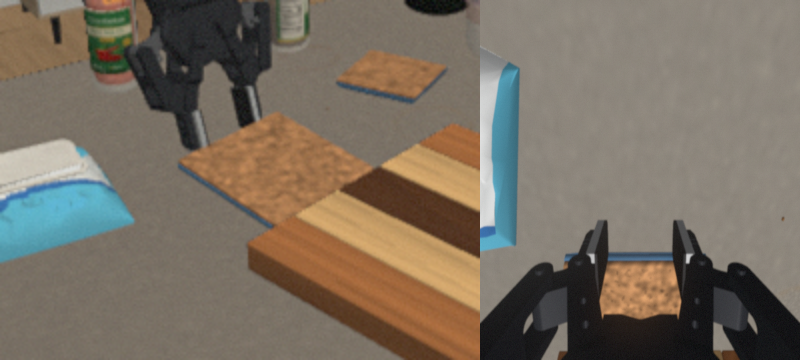

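The tile's far edge is rising with the fingers and its front edge stays against the board. I'll continue along the arc.

```bash
python3 -m pendant '[{"dx":-0.0015,"dy":0,"dz":-0.0038,"rx":0,"ry":0,"rz":0,"hand":0.05},{"dx":-0.0015,"dy":0,"dz":-0.0038,"rx":0,"ry":0,"rz":0,"hand":0.05},{"dx":-0.0015,"dy":0,"dz":-0.0038,"rx":0,"ry":0,"rz":0,"hand":0.05},{"dx":-0.002,"dy":0,"dz":-0.0037,"rx":0,"ry":0,"rz":0,"hand":0.05},{"dx":-0.002,"dy":0,"dz":-0.0037,"rx":0,"ry":0,"rz":0,"hand":0.05},{"dx":-0.002,"dy":0,"dz":-0.0037,"rx":0,"ry":0,"rz":0,"hand":0.05}]'
python3 - <<'E'
from h import *
to(.472,-.015,.004)
E
```

```text
clock: 4.98
position: [0.4606, 0.1035, 0.0391]
ee_rot: [0.1, 0.607, 0.785, -0.076]
contact_force: [-6.6, 21.0, 4.3]
width: 0.0503
gripper_force: 11.2
t,clock 4.98 p [0.4606 0.1035 0.0391] tn 0.4718 -0.0174 x [-0.244  0.937 -0.249] z [ 0.065 -0.241 -0.968] F [-6.6 21.   4.3] w 0.05 q [ 0.27  0.34  2.   -0.34  0.83  0.25]
tool shift [0.011  0.0002 0.0334]
```

```bash
python3 -m pendant '[{"dx":-0.0022,"dy":0,"dz":-0.0033,"rx":0,"ry":0,"rz":0,"hand":0.05},{"dx":-0.0022,"dy":0,"dz":-0.0033,"rx":0,"ry":0,"rz":0,"hand":0.05},{"dx":-0.0024,"dy":0,"dz":-0.0032,"rx":0,"ry":0,"rz":0,"hand":0.05},{"dx":-0.0024,"dy":0,"dz":-0.0032,"rx":0,"ry":0,"rz":0,"hand":0.05},{"dx":-0.0026,"dy":0,"dz":-0.0031,"rx":0,"ry":0,"rz":0,"hand":0.05},{"dx":-0.0026,"dy":0,"dz":-0.0031,"rx":0,"ry":0,"rz":0,"hand":0.05}]'
python3 - <<'E'
from h import *
from rig import manip
to(.472,-.015,.004)
i=manip.get_image("scene"); f=i["frame"][200:380,130:370]
j=manip.get_image("wrist")
cv2.imwrite("pics/f.png",np.hstack([cv2.resize(f,(480,360)),cv2.resize(j["frame"],(320,360))])[:,:,::-1])
E
```

```text
clock: 5.48
position: [0.4638, 0.092, 0.0621]
ee_rot: [0.102, 0.605, 0.786, -0.078]
contact_force: [-2.2, 7.7, 3.9]
width: 0.0502
gripper_force: 4.6
t,clock 5.48 p [0.4638 0.092  0.0621] tn 0.4719 -0.0293 x [-0.247  0.935 -0.255] z [ 0.066 -0.246 -0.967] F [-2.2  7.7  3.9] w 0.05 q [ 0.25  0.31  1.98 -0.34  0.88  0.21]
tool shift [0.0287 0.0001 0.0526]
```

View pics/f.png

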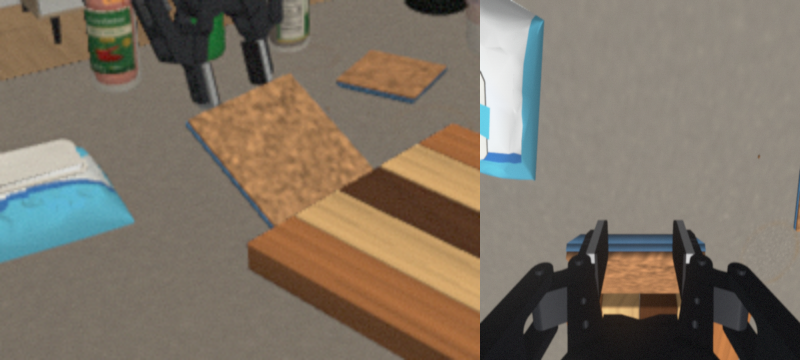

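```bash
python3 -m pendant '[{"dx":-0.0033,"dy":0,"dz":-0.003,"rx":0,"ry":0,"rz":0,"hand":0.05},{"dx":-0.0033,"dy":0,"dz":-0.003,"rx":0,"ry":0,"rz":0,"hand":0.05},{"dx":-0.0035,"dy":0,"dz":-0.0029,"rx":0,"ry":0,"rz":0,"hand":0.05},{"dx":-0.0037,"dy":0,"dz":-0.0027,"rx":0,"ry":0,"rz":0,"hand":0.05},{"dx":-0.004,"dy":0,"dz":-0.0024,"rx":0,"ry":0,"rz":0,"hand":0.05},{"dx":-0.0042,"dy":0,"dz":-0.0022,"rx":0,"ry":0,"rz":0,"hand":0.05}]'
python3 - <<'E'
from h import *
to(.472,-.015,.004)
E
```

```text
clock: 6.08
position: [0.4687, 0.0735, 0.0837]
ee_rot: [0.103, 0.605, 0.786, -0.079]
contact_force: [-1.8, 6.0, 3.4]
width: 0.0504
gripper_force: 3.6
t,clock 6.08 p [0.4687 0.0735 0.0837] tn 0.472 -0.0485 x [-0.247  0.934 -0.258] z [ 0.066 -0.249 -0.966] F [-1.8  6.   3.4] w 0.05 q [ 0.21  0.28  1.95 -0.33  0.92  0.15]
tool shift [0.0529 0.0001 0.0684]
```

```bash
python3 -m pendant '[{"dx":-0.0045,"dy":0,"dz":-0.0008,"rx":0,"ry":0,"rz":0,"hand":0.05},{"dx":-0.005,"dy":0,"dz":0,"rx":0,"ry":0,"rz":0,"hand":0.05},{"dx":-0.005,"dy":0,"dz":0.0003,"rx":0,"ry":0,"rz":0,"hand":0.05},{"dx":-0.005,"dy":0,"dz":0.0003,"rx":0,"ry":0,"rz":0,"hand":0.05},{"dx":-0.005,"dy":0,"dz":0.0003,"rx":0,"ry":0,"rz":0,"hand":0.05},{"dx":-0.005,"dy":0,"dz":0.0003,"rx":0,"ry":0,"rz":0,"hand":0.05},{"dx":-0.005,"dy":0,"dz":0.0003,"rx":0,"ry":0,"rz":0,"hand":0.05},{"dx":0,"dy":0,"dz":0,"rx":0,"ry":0,"rz":0,"hand":0.05}]'
python3 - <<'E'
from h import *
from rig import manip
to(.472,-.015,.004)
i=manip.get_image("scene"); f=i["frame"][200:380,130:370]
j=manip.get_image("wrist")
cv2.imwrite("pics/g.png",np.hstack([cv2.resize(f,(480,360)),cv2.resize(j["frame"],(320,360))])[:,:,::-1])
E
```

```text
clock: 6.75
position: [0.4769, 0.0476, 0.1011]
ee_rot: [0.102, 0.608, 0.784, -0.073]
contact_force: [-28.4, 40.3, 82.5]
width: 0.0497
gripper_force: 47.2
t,clock 6.75 p [0.4769 0.0476 0.1011] tn 0.4733 -0.0756 x [-0.239  0.938 -0.25 ] z [ 0.071 -0.239 -0.968] F [-28.4  40.3  82.5] w 0.05 q [ 0.14  0.25  1.94 -0.31  0.94  0.07]
tool shift [ 0.0829 -0.0025  0.0789]
```

View pics/g.png

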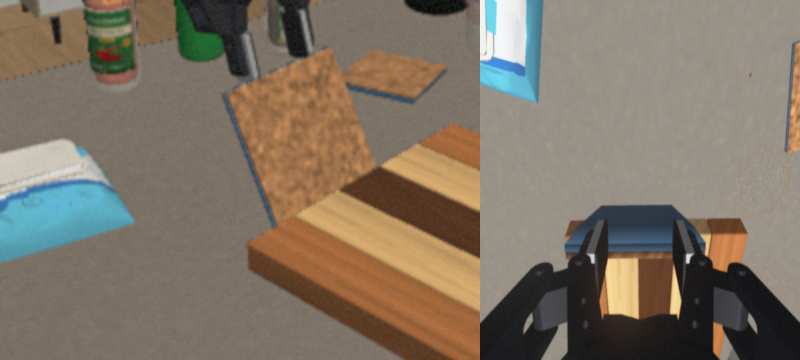

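The tip has caught on the bevel and is pressing the tile down, with 82 N on the wrist. I'll back off, then drop the tip so the finger's front face pushes the edge instead.

```bash
python3 -m pendant '[{"dx":0.003,"dy":0,"dz":-0.0012,"rx":0,"ry":0,"rz":0,"hand":0.05},{"dx":0.003,"dy":0,"dz":-0.0008,"rx":0,"ry":0,"rz":0,"hand":0.05},{"dx":0.003,"dy":0,"dz":-0.0008,"rx":0,"ry":0,"rz":0,"hand":0.05},{"dx":0,"dy":0,"dz":0,"rx":0,"ry":0,"rz":0,"hand":0.05}]'
python3 - <<'E'
from h import *
to(.472,-.015,.004)
E
```

```text
clock: 7.18
position: [0.4748, 0.0545, 0.0975]
ee_rot: [0.103, 0.607, 0.785, -0.075]
contact_force: [-17.1, 27.3, 48.2]
width: 0.0501
gripper_force: 28.5
t,clock 7.18 p [0.4748 0.0545 0.0975] tn 0.473 -0.0684 x [-0.243  0.936 -0.253] z [ 0.07  -0.243 -0.967] F [-17.1  27.3  48.2] w 0.05 q [ 0.16  0.26  1.94 -0.32  0.94  0.09]
tool shift [ 0.0753 -0.0017  0.077 ]
```

```bash
python3 -m pendant '[{"dx":0.003,"dy":0,"dz":-0.001,"rx":0,"ry":0,"rz":0,"hand":0.05},{"dx":0.004,"dy":0,"dz":-0.001,"rx":0,"ry":0,"rz":0,"hand":0.05},{"dx":0.004,"dy":0,"dz":-0.001,"rx":0,"ry":0,"rz":0,"hand":0.05},{"dx":0,"dy":0,"dz":0,"rx":0,"ry":0,"rz":0,"hand":0.05}]'
python3 - <<'E'
from h import *
from rig import manip
to(.472,-.015,.004)
i=manip.get_image("scene"); f=i["frame"][200:380,130:370]
j=manip.get_image("wrist")
cv2.imwrite("pics/h.png",np.hstack([cv2.resize(f,(480,360)),cv2.resize(j["frame"],(320,360))])[:,:,::-1])
E
```

```text
clock: 7.52
position: [0.4722, 0.0621, 0.0933]
ee_rot: [0.104, 0.605, 0.786, -0.078]
contact_force: [-3.9, 9.0, 12.2]
width: 0.0496
gripper_force: 7.5
t,clock 7.52 p [0.4722 0.0621 0.0933] tn 0.4725 -0.0603 x [-0.247  0.934 -0.258] z [ 0.068 -0.249 -0.966] F [-3.9  9.  12.2] w 0.05 q [ 0.18  0.27  1.94 -0.32  0.94  0.12]
tool shift [ 0.0668 -0.0005  0.0747]
```

View pics/h.png

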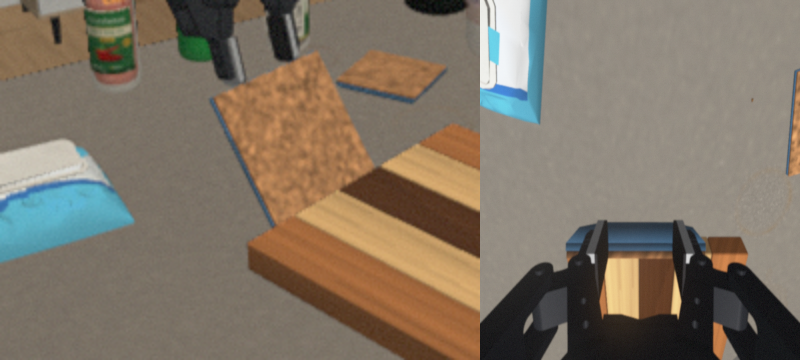

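```bash
python3 -m pendant '[{"dx":0.004,"dy":0,"dz":0,"rx":0,"ry":0,"rz":0,"hand":0.05},{"dx":0.0025,"dy":0,"dz":0.004,"rx":0,"ry":0,"rz":0,"hand":0.05},{"dx":0.0015,"dy":0,"dz":0.0045,"rx":0,"ry":0,"rz":0,"hand":0.05},{"dx":0.0015,"dy":0,"dz":0.0045,"rx":0,"ry":0,"rz":0,"hand":0.05},{"dx":0,"dy":0,"dz":0,"rx":0,"ry":0,"rz":0,"hand":0.05}]'
python3 - <<'E'
from h import *
to(.472,-.015,.004)
E
```

```text
clock: 8.03
position: [0.4696, 0.0756, 0.0807]
ee_rot: [0.099, 0.609, 0.784, -0.072]
contact_force: [-21.0, 40.2, 49.1]
width: 0.0503
gripper_force: 33.0
t,clock 8.03 p [0.4696 0.0756 0.0807] tn 0.4733 -0.0466 x [-0.239  0.94  -0.243] z [ 0.068 -0.234 -0.97 ] F [-21.   40.2  49.1] w 0.05 q [ 0.2   0.28  1.96 -0.31  0.91  0.14]
tool shift [ 0.0493 -0.0021  0.0667]
```

```bash
python3 -m pendant '[{"dx":-0.0002,"dy":0,"dz":-0.0035,"rx":0,"ry":0,"rz":0,"hand":0.05},{"dx":-0.0002,"dy":0,"dz":-0.0035,"rx":0,"ry":0,"rz":0,"hand":0.05},{"dx":-0.0002,"dy":0,"dz":-0.0035,"rx":0,"ry":0,"rz":0,"hand":0.05},{"dx":0,"dy":0,"dz":0,"rx":0,"ry":0,"rz":0,"hand":0.05}]'
python3 -c "
from h import *
to(.472,-.0694,.1004)"
```

```text
clock: 8.37
position: [0.4704, 0.0683, 0.0881]
ee_rot: [0.104, 0.604, 0.786, -0.08]
contact_force: [0.3, -0.5, 0.8]
width: 0.0498
gripper_force: 0.0
t,clock 8.37 p [0.4704 0.0683 0.0881] tn 0.4723 -0.0539 x [-0.249  0.933 -0.26 ] z [ 0.068 -0.251 -0.966] F [ 0.3 -0.5  0.8] w 0.05 q [ 0.2   0.27  1.95 -0.33  0.93  0.14]
tool shift [-0.0181 -0.0002 -0.0078]
```

```bash
cat > cork.py <<'E'
from h import *
from rig import manip
s=manip.get_image("scene"); np.save("pics/scn.npy",s,allow_pickle=True)
h=cv2.cvtColor(s["frame"],cv2.COLOR_RGB2HSV); m=((h[...,1]>70)&(h[...,0]<20)&(h[...,2]>60)).astype(np.uint8)
m[:, :170]=0; m[:, 375:]=0; m[380:]=0;m[:200]=0
n,l,S,c=cv2.connectedComponentsWithStats(cv2.morphologyEx(m,cv2.MORPH_OPEN,np.ones((3,3))))
for k in range(1,n):
    if S[k,4]>200: print(S[k],c[k].round())
def pix(P):
    v=rot(s["attitude"]).inv().apply(np.array(P)-s["position"]); return np.c_[s["cx"]+s["fx"]*v[:,0]/-v[:,2], s["cy"]+s["fy"]*v[:,1]/v[:,2]].round()
for th in(0,20,30,40,50,60):
    a=np.radians(th);z0=.016*np.cos(a)
    e=[np.r_[t*T+(-.14+.12*np.cos(a))*N,z0+.12*np.sin(a)] for t in(.417,.527)]
    print(th,pix(e).tolist())
print(pix([np.r_[t*T-.14*N,.016] for t in(.417,.527)]).tolist())
E
python3 cork.py
```

```text
[198 200  19  23 332] [206. 211.]
[299 225  53  24 788] [325. 236.]
[  220   244   155   136 12950] [312. 312.]
0 [[221.0, 285.0], [270.0, 261.0]]
20 [[222.0, 265.0], [272.0, 242.0]]
30 [[225.0, 257.0], [276.0, 234.0]]
40 [[230.0, 250.0], [281.0, 227.0]]
50 [[236.0, 246.0], [287.0, 223.0]]
60 [[243.0, 243.0], [295.0, 220.0]]
[[274.0, 313.0], [322.0, 285.0]]
```

```bash
python3 cork.py | head -3; python3 cork.py | head -3
```

```text
[198 200  19  23 329] [206. 211.]
[299 225  53  24 787] [325. 236.]
[  216   260   159   120 12244] [314. 316.]
[198 200  19  23 325] [206. 211.]
[299 225  53  24 788] [325. 236.]
[  216   260   159   120 12248] [314. 316.]
```

The tile slipped back flat once contact was lost, although it had already stood at 45–60° against the board. I'll redo the lift along a proper arc: radius about 119 mm from the board foot, moderate force.

```bash
python3 -m pendant '[{"dx":0.036,"dy":0,"dz":-0.0095,"rx":0,"ry":0,"rz":0,"hand":0.05},{"dx":0.036,"dy":0,"dz":-0.0095,"rx":0,"ry":0,"rz":0,"hand":0.05},{"dx":0.0073,"dy":0,"dz":0.0273,"rx":0,"ry":0,"rz":0,"hand":0.05},{"dx":0.0073,"dy":0,"dz":0.0273,"rx":0,"ry":0,"rz":0,"hand":0.05},{"dx":0.0073,"dy":0,"dz":0.0263,"rx":0,"ry":0,"rz":0,"hand":0.05},{"dx":0,"dy":0,"dz":0,"rx":0,"ry":0,"rz":0,"hand":0.05},{"dx":0,"dy":0,"dz":0,"rx":0,"ry":0,"rz":0,"hand":0.05}]'
python3 -c "
from h import *
to(.472,-.01,.0025)"
```

```text
clock: 9.1
position: [0.4502, 0.14, 0.0017]
ee_rot: [0.103, 0.604, 0.786, -0.081]
contact_force: [0.0, -0.2, -0.5]
width: 0.0505
gripper_force: 0.0
t,clock 9.1 p [0.4502 0.14   0.0017] tn 0.471 0.0206 x [-0.249  0.933 -0.26 ] z [ 0.063 -0.252 -0.966] F [ 0.  -0.2 -0.5] w 0.051 q [ 0.35  0.41  2.02 -0.38  0.77  0.38]
tool shift [-0.0297  0.001   0.0072]
```

```bash
python3 -m pendant '[{"dx":-0.0075,"dy":0,"dz":0.0018,"rx":0,"ry":0,"rz":0,"hand":0.05},{"dx":-0.0075,"dy":0,"dz":0.0018,"rx":0,"ry":0,"rz":0,"hand":0.05},{"dx":-0.0075,"dy":0,"dz":0.0018,"rx":0,"ry":0,"rz":0,"hand":0.05},{"dx":-0.0075,"dy":0,"dz":0.0018,"rx":0,"ry":0,"rz":0,"hand":0.05},{"dx":-0.004,"dy":0,"dz":0.001,"rx":0,"ry":0,"rz":0,"hand":0.05},{"dx":-0.004,"dy":0,"dz":0.001,"rx":0,"ry":0,"rz":0,"hand":0.05},{"dx":0,"dy":0,"dz":0,"rx":0,"ry":0,"rz":0,"hand":0.05}]'
python3 -c "
from h import *
to(.472,-.01,.0025)"
```

```text
clock: 9.68
position: [0.4601, 0.1078, 0.0044]
ee_rot: [0.1, 0.608, 0.784, -0.075]
contact_force: [-9.5, 24.7, 6.7]
width: 0.0505
gripper_force: 13.1
t,clock 9.68 p [0.4601 0.1078 0.0044] tn 0.4724 -0.0131 x [-0.24   0.939 -0.248] z [ 0.067 -0.239 -0.969] F [-9.5 24.7  6.7] w 0.05 q [ 0.27  0.4   2.04 -0.38  0.74  0.31]
tool shift [ 0.0034 -0.0004  0.0011]
```

```bash
python3 -m pendant '[{"dx":-0.001,"dy":0,"dz":-0.0039,"rx":0,"ry":0,"rz":0,"hand":0.05},{"dx":-0.001,"dy":0,"dz":-0.0039,"rx":0,"ry":0,"rz":0,"hand":0.05},{"dx":-0.001,"dy":0,"dz":-0.0039,"rx":0,"ry":0,"rz":0,"hand":0.05},{"dx":-0.0015,"dy":0,"dz":-0.0038,"rx":0,"ry":0,"rz":0,"hand":0.05},{"dx":-0.0015,"dy":0,"dz":-0.0038,"rx":0,"ry":0,"rz":0,"hand":0.05},{"dx":-0.0015,"dy":0,"dz":-0.0038,"rx":0,"ry":0,"rz":0,"hand":0.05},{"dx":-0.002,"dy":0,"dz":-0.0037,"rx":0,"ry":0,"rz":0,"hand":0.05},{"dx":-0.002,"dy":0,"dz":-0.0037,"rx":0,"ry":0,"rz":0,"hand":0.05},{"dx":-0.002,"dy":0,"dz":-0.0037,"rx":0,"ry":0,"rz":0,"hand":0.05}]'
python3 -c "
from h import *
to(.472,-.01,.0025)"
```

```text
clock: 10.43
position: [0.4614, 0.1032, 0.0408]
ee_rot: [0.101, 0.607, 0.785, -0.075]
contact_force: [-6.4, 17.4, 3.0]
width: 0.05
gripper_force: 9.3
t,clock 10.43 p [0.4614 0.1032 0.0408] tn 0.4725 -0.0178 x [-0.243  0.937 -0.25 ] z [ 0.067 -0.241 -0.968] F [-6.4 17.4  3. ] w 0.05 q [ 0.27  0.34  2.   -0.35  0.83  0.25]
tool shift [ 0.0172 -0.0006  0.0351]
```

```bash
python3 -m pendant '[{"dx":-0.0023,"dy":0,"dz":-0.0033,"rx":0,"ry":0,"rz":0,"hand":0.05},{"dx":-0.0023,"dy":0,"dz":-0.0033,"rx":0,"ry":0,"rz":0,"hand":0.05},{"dx":-0.0025,"dy":0,"dz":-0.0032,"rx":0,"ry":0,"rz":0,"hand":0.05},{"dx":-0.0025,"dy":0,"dz":-0.0032,"rx":0,"ry":0,"rz":0,"hand":0.05},{"dx":-0.0027,"dy":0,"dz":-0.0031,"rx":0,"ry":0,"rz":0,"hand":0.05},{"dx":-0.0027,"dy":0,"dz":-0.0031,"rx":0,"ry":0,"rz":0,"hand":0.05}]'
python3 -c "
from h import *
to(.472,-.01,.0025)"
```

```text
clock: 10.93
position: [0.4645, 0.0893, 0.0639]
ee_rot: [0.104, 0.604, 0.786, -0.079]
contact_force: [-0.7, -0.0, -0.2]
width: 0.0499
gripper_force: 0.0
t,clock 10.93 p [0.4645 0.0893 0.0639] tn 0.472 -0.0321 x [-0.248  0.933 -0.259] z [ 0.067 -0.25  -0.966] F [-0.7 -0.  -0.2] w 0.05 q [ 0.24  0.31  1.97 -0.34  0.88  0.21]
tool shift [0.0373 0.0001 0.0536]
```

```bash
python3 -m pendant '[{"dx":0.025,"dy":0,"dz":-0.0067,"rx":0,"ry":0,"rz":0,"hand":0.05},{"dx":0.025,"dy":0,"dz":-0.0067,"rx":0,"ry":0,"rz":0,"hand":0.05},{"dx":0.008,"dy":0,"dz":0.03,"rx":0,"ry":0,"rz":0,"hand":0.05},{"dx":0.008,"dy":0,"dz":0.0295,"rx":0,"ry":0,"rz":0,"hand":0.05},{"dx":0,"dy":0,"dz":0,"rx":0,"ry":0,"rz":0,"hand":0.05},{"dx":0,"dy":0,"dz":0,"rx":0,"ry":0,"rz":0,"hand":0.05}]'
python3 -c "
from h import *
to(.472,-.01,.002)"; python3 cork.py|sed -n 3p
```

```text
clock: 11.43
position: [0.4512, 0.1391, 0.001]
ee_rot: [0.103, 0.604, 0.786, -0.081]
contact_force: [0.4, -0.5, 0.1]
width: 0.05
gripper_force: 0.0
t,clock 11.43 p [0.4512 0.1391 0.001 ] tn 0.4718 0.0195 x [-0.248  0.933 -0.26 ] z [ 0.065 -0.251 -0.966] F [ 0.4 -0.5  0.1] w 0.05 q [ 0.35  0.42  2.02 -0.38  0.77  0.38]
tool shift [-0.0287  0.0002  0.0067]
0 [[221.0, 285.0], [270.0, 261.0]]
```

```bash
python3 -m pendant '[{"dx":-0.0075,"dy":0,"dz":0.002,"rx":0,"ry":0,"rz":0,"hand":0.05},{"dx":-0.0075,"dy":0,"dz":0.002,"rx":0,"ry":0,"rz":0,"hand":0.05},{"dx":-0.0075,"dy":0,"dz":0.002,"rx":0,"ry":0,"rz":0,"hand":0.05},{"dx":-0.007,"dy":0,"dz":0.0019,"rx":0,"ry":0,"rz":0,"hand":0.05},{"dx":-0.004,"dy":0,"dz":0.0011,"rx":0,"ry":0,"rz":0,"hand":0.05},{"dx":-0.004,"dy":0,"dz":0.0011,"rx":0,"ry":0,"rz":0,"hand":0.05},{"dx":0,"dy":0,"dz":0,"rx":0,"ry":0,"rz":0,"hand":0.05}]'
python3 -c "
from h import *
to(.472,-.01,.0025)"
```

```text
clock: 12.07
position: [0.4602, 0.1078, 0.0018]
ee_rot: [0.1, 0.608, 0.784, -0.074]
contact_force: [-12.3, 28.3, 11.0]
width: 0.0501
gripper_force: 14.9
t,clock 12.07 p [0.4602 0.1078 0.0018] tn 0.4725 -0.0131 x [-0.24   0.939 -0.247] z [ 0.067 -0.238 -0.969] F [-12.3  28.3  11. ] w 0.05 q [ 0.27  0.4   2.04 -0.38  0.74  0.31]
tool shift [ 0.0028 -0.0004 -0.0014]
```

```bash
python3 -m pendant '[{"dx":-0.001,"dy":0,"dz":-0.0039,"rx":0,"ry":0,"rz":0,"hand":0.05},{"dx":-0.001,"dy":0,"dz":-0.0039,"rx":0,"ry":0,"rz":0,"hand":0.05},{"dx":-0.001,"dy":0,"dz":-0.0039,"rx":0,"ry":0,"rz":0,"hand":0.05},{"dx":-0.0013,"dy":0,"dz":-0.0038,"rx":0,"ry":0,"rz":0,"hand":0.05},{"dx":-0.0013,"dy":0,"dz":-0.0038,"rx":0,"ry":0,"rz":0,"hand":0.05},{"dx":-0.0015,"dy":0,"dz":-0.0038,"rx":0,"ry":0,"rz":0,"hand":0.05},{"dx":-0.0017,"dy":0,"dz":-0.0037,"rx":0,"ry":0,"rz":0,"hand":0.05},{"dx":-0.0019,"dy":0,"dz":-0.0037,"rx":0,"ry":0,"rz":0,"hand":0.05},{"dx":-0.0019,"dy":0,"dz":-0.0037,"rx":0,"ry":0,"rz":0,"hand":0.05}]'
python3 -c "
from h import *
to(.472,-.01,.0025)"
```

```text
clock: 12.82
position: [0.4612, 0.1041, 0.0375]
ee_rot: [0.1, 0.607, 0.785, -0.075]
contact_force: [-7.0, 20.6, 4.9]
width: 0.0499
gripper_force: 10.8
t,clock 12.82 p [0.4612 0.1041 0.0375] tn 0.4725 -0.0169 x [-0.242  0.938 -0.248] z [ 0.066 -0.239 -0.969] F [-7.  20.6  4.9] w 0.05 q [ 0.27  0.35  2.   -0.35  0.82  0.25]
tool shift [ 0.0154 -0.0006  0.0322]
```

```bash
python3 -m pendant '[{"dx":-0.0021,"dy":0,"dz":-0.0034,"rx":0,"ry":0,"rz":0,"hand":0.05},{"dx":-0.0022,"dy":0,"dz":-0.0033,"rx":0,"ry":0,"rz":0,"hand":0.05},{"dx":-0.0024,"dy":0,"dz":-0.0032,"rx":0,"ry":0,"rz":0,"hand":0.05},{"dx":-0.0025,"dy":0,"dz":-0.0032,"rx":0,"ry":0,"rz":0,"hand":0.05},{"dx":-0.0027,"dy":0,"dz":-0.0031,"rx":0,"ry":0,"rz":0,"hand":0.05}]'
python3 -c "
from h import *
to(.472,-.01,.0025)"
```

```text
clock: 13.23
position: [0.4631, 0.0973, 0.0567]
ee_rot: [0.1, 0.607, 0.785, -0.075]
contact_force: [-4.3, 12.0, 3.3]
width: 0.0498
gripper_force: 4.8
t,clock 13.23 p [0.4631 0.0973 0.0567] tn 0.4726 -0.024 x [-0.242  0.938 -0.248] z [ 0.067 -0.239 -0.969] F [-4.3 12.   3.3] w 0.05 q [ 0.25  0.32  1.98 -0.33  0.87  0.22]
tool shift [ 0.027  -0.0009  0.0491]
```

```bash
python3 -m pendant '[{"dx":-0.0037,"dy":0,"dz":-0.0036,"rx":0,"ry":0,"rz":0,"hand":0.05},{"dx":-0.0039,"dy":0,"dz":-0.0034,"rx":0,"ry":0,"rz":0,"hand":0.05},{"dx":-0.004,"dy":0,"dz":-0.0032,"rx":0,"ry":0,"rz":0,"hand":0.05},{"dx":-0.0042,"dy":0,"dz":-0.003,"rx":0,"ry":0,"rz":0,"hand":0.05}]'
python3 -c "
from h import *
to(.472,-.01,.0025)"
```

```text
clock: 13.57
position: [0.467, 0.083, 0.0742]
ee_rot: [0.102, 0.606, 0.785, -0.077]
contact_force: [-3.6, 10.7, 6.6]
width: 0.0501
gripper_force: 6.7
t,clock 13.57 p [0.467  0.083  0.0742] tn 0.4727 -0.0388 x [-0.245  0.936 -0.253] z [ 0.068 -0.244 -0.967] F [-3.6 10.7  6.6] w 0.05 q [ 0.22  0.29  1.96 -0.33  0.9   0.18]
tool shift [ 0.046  -0.001   0.0621]
```

```bash
python3 -m pendant '[{"dx":-0.0043,"dy":0,"dz":-0.0029,"rx":0,"ry":0,"rz":0,"hand":0.05},{"dx":-0.0044,"dy":0,"dz":-0.0027,"rx":0,"ry":0,"rz":0,"hand":0.05},{"dx":-0.0046,"dy":0,"dz":-0.0025,"rx":0,"ry":0,"rz":0,"hand":0.05},{"dx":-0.0047,"dy":0,"dz":-0.0023,"rx":0,"ry":0,"rz":0,"hand":0.05}]'
python3 -c "
from h import *
to(.472,-.01,.0025)"
```

```text
clock: 13.9
position: [0.4711, 0.0676, 0.0892]
ee_rot: [0.103, 0.606, 0.785, -0.077]
contact_force: [-2.0, 7.3, 7.5]
width: 0.0497
gripper_force: 5.1
t,clock 13.9 p [0.4711 0.0676 0.0892] tn 0.4728 -0.0547 x [-0.245  0.935 -0.256] z [ 0.068 -0.246 -0.967] F [-2.   7.3  7.5] w 0.05 q [ 0.19  0.27  1.95 -0.32  0.93  0.13]
tool shift [ 0.0654 -0.001   0.0724]
```

```bash
python3 -m pendant '[{"dx":-0.0049,"dy":0,"dz":-0.002,"rx":0,"ry":0,"rz":0,"hand":0.05},{"dx":-0.005,"dy":0,"dz":-0.0017,"rx":0,"ry":0,"rz":0,"hand":0.05},{"dx":-0.005,"dy":0,"dz":-0.0015,"rx":0,"ry":0,"rz":0,"hand":0.05},{"dx":-0.0051,"dy":0,"dz":-0.0012,"rx":0,"ry":0,"rz":0,"hand":0.05}]'
python3 -c "
from h import *
to(.472,-.01,.0025)"
```

```text
clock: 14.23
position: [0.4758, 0.0502, 0.1011]
ee_rot: [0.104, 0.606, 0.785, -0.078]
contact_force: [-2.6, 7.1, 11.4]
width: 0.05
gripper_force: 7.1
t,clock 14.23 p [0.4758 0.0502 0.1011] tn 0.4729 -0.0728 x [-0.245  0.935 -0.256] z [ 0.069 -0.247 -0.967] F [-2.6  7.1 11.4] w 0.05 q [ 0.15  0.25  1.93 -0.32  0.95  0.08]
tool shift [ 0.086  -0.0013  0.0793]
```

```bash
python3 -m pendant '[{"dx":-0.0051,"dy":0,"dz":-0.0011,"rx":0,"ry":0,"rz":0,"hand":0.05},{"dx":-0.0051,"dy":0,"dz":-0.0009,"rx":0,"ry":0,"rz":0,"hand":0.05},{"dx":-0.0052,"dy":0,"dz":-0.0006,"rx":0,"ry":0,"rz":0,"hand":0.05},{"dx":-0.0052,"dy":0,"dz":-0.0004,"rx":0,"ry":0,"rz":0,"hand":0.05}]'
python3 -c "
from h import *
to(.472,-.01,.0025)"
```

```text
clock: 14.57
position: [0.481, 0.0308, 0.1097]
ee_rot: [0.104, 0.605, 0.785, -0.078]
contact_force: [-1.2, 4.2, 11.1]
width: 0.05
gripper_force: 5.9
t,clock 14.57 p [0.481  0.0308 0.1097] tn 0.4729 -0.0929 x [-0.246  0.934 -0.259] z [ 0.069 -0.249 -0.966] F [-1.2  4.2 11.1] w 0.05 q [ 0.11  0.24  1.92 -0.32  0.96  0.04]
tool shift [ 0.1078 -0.0012  0.0822]
```

```bash
python3 -m pendant '[{"dx":-0.0052,"dy":0,"dz":-0.0002,"rx":0,"ry":0,"rz":0,"hand":0.05},{"dx":-0.0052,"dy":0,"dz":0.0001,"rx":0,"ry":0,"rz":0,"hand":0.05},{"dx":-0.0052,"dy":0,"dz":0.0003,"rx":0,"ry":0,"rz":0,"hand":0.05},{"dx":-0.0052,"dy":0,"dz":0.0006,"rx":0,"ry":0,"rz":0,"hand":0.05}]'
python3 -c "
from h import *
to(.472,-.01,.0025)"
```

```text
clock: 14.9
position: [0.4864, 0.0103, 0.1146]
ee_rot: [0.105, 0.605, 0.785, -0.079]
contact_force: [-2.0, 1.9, 11.6]
width: 0.0503
gripper_force: 6.0
t,clock 14.9 p [0.4864 0.0103 0.1146] tn 0.473 -0.1141 x [-0.246  0.934 -0.26 ] z [ 0.07  -0.251 -0.966] F [-2.   1.9 11.6] w 0.05 q [ 0.07  0.24  1.92 -0.32  0.96 -0.01]
tool shift [ 0.1296 -0.0013  0.0812]
```

```bash
python3 -m pendant '[{"dx":-0.0051,"dy":0,"dz":0.0008,"rx":0,"ry":0,"rz":0,"hand":0.05},{"dx":-0.0051,"dy":0,"dz":0.001,"rx":0,"ry":0,"rz":0,"hand":0.05},{"dx":-0.0051,"dy":0,"dz":0.0012,"rx":0,"ry":0,"rz":0,"hand":0.05},{"dx":-0.0051,"dy":0,"dz":0.0013,"rx":0,"ry":0,"rz":0,"hand":0.05}]'
python3 -c "
from h import *
to(.472,-.01,.0025)"
```

```text
clock: 15.23
position: [0.492, -0.0104, 0.1161]
ee_rot: [0.106, 0.605, 0.785, -0.079]
contact_force: [-1.0, 2.0, 14.3]
width: 0.0503
gripper_force: 7.0
t,clock 15.23 p [ 0.492  -0.0104  0.1161] tn 0.4731 -0.1355 x [-0.246  0.933 -0.261] z [ 0.07  -0.252 -0.965] F [-1.   2.  14.3] w 0.05 q [ 0.03  0.24  1.91 -0.32  0.95 -0.05]
tool shift [ 0.1508 -0.0013  0.0768]
```

```bash
python3 -m pendant '[{"dx":-0.005,"dy":0,"dz":0.0014,"rx":0,"ry":0,"rz":0,"hand":0.05},{"dx":-0.005,"dy":0,"dz":0.0015,"rx":0,"ry":0,"rz":0,"hand":0.05},{"dx":-0.005,"dy":0,"dz":0.0016,"rx":0,"ry":0,"rz":0,"hand":0.05},{"dx":-0.005,"dy":0,"dz":0.0017,"rx":0,"ry":0,"rz":0,"hand":0.05}]'
python3 -c "
from h import *
to(.472,-.01,.0025)"
```

```text
clock: 15.57
position: [0.4971, -0.0305, 0.1142]
ee_rot: [0.105, 0.605, 0.786, -0.079]
contact_force: [0.3, -0.4, 3.1]
width: 0.0497
gripper_force: 1.0
t,clock 15.57 p [ 0.4971 -0.0305  0.1142] tn 0.4729 -0.1563 x [-0.247  0.933 -0.261] z [ 0.07  -0.251 -0.965] F [ 0.3 -0.4  3.1] w 0.05 q [-0.02  0.24  1.91 -0.32  0.94 -0.1 ]
tool shift [ 0.1703 -0.001   0.0697]
```

```bash
python3 -m pendant '[{"dx":-0.0055,"dy":0,"dz":0.002,"rx":0,"ry":0,"rz":0,"hand":0.05},{"dx":-0.0055,"dy":0,"dz":0.002,"rx":0,"ry":0,"rz":0,"hand":0.05},{"dx":-0.0055,"dy":0,"dz":0.002,"rx":0,"ry":0,"rz":0,"hand":0.05},{"dx":-0.0055,"dy":0,"dz":0.002,"rx":0,"ry":0,"rz":0,"hand":0.05},{"dx":-0.0055,"dy":0,"dz":0.002,"rx":0,"ry":0,"rz":0,"hand":0.05},{"dx":-0.0055,"dy":0,"dz":0.002,"rx":0,"ry":0,"rz":0,"hand":0.05}]'
cat > blue.py <<'E'
from h import *
from rig import manip
i=manip.get_image("top"); np.save("pics/topn.npy",i,allow_pickle=True)
h=cv2.cvtColor(i["frame"],cv2.COLOR_RGB2HSV)
m=((h[...,0]>95)&(h[...,0]<125)&(h[...,1]>70)).astype(np.uint8); m[:, :250]=0; m[:180]=0;m[360:]=0
n,l,S,c=cv2.connectedComponentsWithStats(m)
for k in range(1,n):
    if S[k,4]>100:
        print(S[k],c[k].round()); C=cv2.findContours((l==k).astype(np.uint8),0,1)[0][0][:,0]
        for z in(.032,.04):
            cc,sz,a,b=rect(plane(i,C,z)); print(z,sz.round(1),round(a,1),"tn",(T@cc).round(4),(N@cc).round(4),"corners tn",np.c_[b@T,b@N].round(4).tolist())
E
python3 blue.py; python3 -c "
from h import *
to(.472,-.01,.0025)"
```

```text
clock: 16.07
position: [0.5049, -0.0635, 0.1092]
ee_rot: [0.103, 0.605, 0.786, -0.08]
contact_force: [0.9, -0.0, 0.6]
width: 0.0503
gripper_force: 0.0
[353 307  45  23 669] [374. 317.]
0.032 [36.8 90.2] 12.6 tn 0.4341 -0.1399 corners tn [[0.4174, -0.0941], [0.4141, -0.1843], [0.4508, -0.1857], [0.4542, -0.0955]]
0.04 [36.5 89.6] 12.6 tn 0.4339 -0.139 corners tn [[0.4174, -0.0936], [0.414, -0.1831], [0.4505, -0.1845], [0.4538, -0.0949]]
t,clock 16.12 p [ 0.5053 -0.0643  0.1093] tn 0.4722 -0.191 x [-0.247  0.934 -0.259] z [ 0.066 -0.251 -0.966] F [-0.3 -0.4  1. ] w 0.05 q [-0.09  0.26  1.9  -0.31  0.91 -0.16]
tool shift [2.025e-01 1.000e-04 5.620e-02]
```

```bash
python3 -m pendant '[{"dx":-0.008,"dy":0,"dz":-0.03,"rx":0,"ry":0,"rz":0,"hand":0.05},{"dx":-0.008,"dy":0,"dz":-0.03,"rx":0,"ry":0,"rz":0,"hand":0.05},{"dx":0.036,"dy":0,"dz":-0.0095,"rx":0,"ry":0,"rz":0,"hand":0.05},{"dx":0.036,"dy":0,"dz":-0.0095,"rx":0,"ry":0,"rz":0,"hand":0.05},{"dx":0.036,"dy":0,"dz":-0.0095,"rx":0,"ry":0,"rz":0,"hand":0.05},{"dx":0.036,"dy":0,"dz":-0.0095,"rx":0,"ry":0,"rz":0,"hand":0.05},{"dx":0.036,"dy":0,"dz":-0.0095,"rx":0,"ry":0,"rz":0,"hand":0.05},{"dx":0,"dy":0,"dz":0,"rx":0,"ry":0,"rz":0,"hand":0.05},{"dx":0,"dy":0,"dz":0,"rx":0,"ry":0,"rz":0,"hand":0.05}]'
python3 blue.py; python3 -c "
from h import *
to(.472,-.05,.029)"
```

```text
clock: 16.87
position: [0.4569, 0.1188, 0.1708]
ee_rot: [0.104, 0.603, 0.787, -0.079]
contact_force: [0.7, -0.3, -0.1]
width: 0.0501
gripper_force: 0.0
[ 343  266   69   64 2909] [377. 297.]
0.032 [106.7 117.5] 14.7 tn 0.4701 -0.1538 corners tn [[0.4168, -0.095], [0.4167, -0.2125], [0.5235, -0.2126], [0.5235, -0.095]]
0.04 [106.  116.7] 14.7 tn 0.4697 -0.1528 corners tn [[0.4168, -0.0944], [0.4167, -0.2111], [0.5226, -0.2112], [0.5227, -0.0945]]
t,clock 16.92 p [0.4571 0.1176 0.1709] tn 0.472 -0.0029 x [-0.25   0.933 -0.259] z [ 0.067 -0.251 -0.966] F [ 0.4 -0.9  0.7] w 0.05 q [ 0.3   0.19  1.82 -0.29  1.16  0.16]
tool shift [-8.700e-03 -1.000e-04  1.492e-01]
```

```bash
python3 -m pendant '[{"dx":0,"dy":0,"dz":0,"rx":0,"ry":5,"rz":0,"hand":0.05},{"dx":0,"dy":0,"dz":0,"rx":0,"ry":5,"rz":0,"hand":0.05},{"dx":0,"dy":0,"dz":0,"rx":0,"ry":5,"rz":0,"hand":0.05},{"dx":-0.011,"dy":0,"dz":0.036,"rx":0,"ry":0,"rz":0,"hand":0.05},{"dx":-0.011,"dy":0,"dz":0.036,"rx":0,"ry":0,"rz":0,"hand":0.05},{"dx":-0.011,"dy":0,"dz":0.036,"rx":0,"ry":0,"rz":0,"hand":0.05},{"dx":-0.011,"dy":0,"dz":0.034,"rx":0,"ry":0,"rz":0,"hand":0.05},{"dx":0,"dy":0,"dz":0,"rx":0,"ry":0,"rz":0,"hand":0.05},{"dx":0,"dy":0,"dz":0,"rx":0,"ry":0,"rz":0,"hand":0.05}]'
python3 -c "
from h import *
to(.472,-.166,.028)"
```

```text
clock: 17.67
position: [0.4674, 0.073, 0.0279]
ee_rot: [-0.002, 0.611, 0.792, -0.001]
contact_force: [0.2, -0.3, -0.4]
width: 0.0501
gripper_force: 0.0
t,clock 17.67 p [0.4674 0.073  0.0279] tn 0.4706 -0.0486 x [-0.253  0.967  0.001] z [-0.004 -0.    -1.   ] F [ 0.2 -0.3 -0.4] w 0.05 q [ 0.01  0.34  2.   -0.    0.8  -0.25]
tool shift [-0.1174  0.0017 -0.0002]
```

```bash
python3 -m pendant '[{"dx":-0.02,"dy":0,"dz":-0.001,"rx":0,"ry":0,"rz":0,"hand":0.05},{"dx":-0.009,"dy":0,"dz":0,"rx":0,"ry":0,"rz":0,"hand":0.05},{"dx":-0.009,"dy":0,"dz":0,"rx":0,"ry":0,"rz":0,"hand":0.05},{"dx":-0.009,"dy":0,"dz":0,"rx":0,"ry":0,"rz":0,"hand":0.05},{"dx":-0.009,"dy":0,"dz":0,"rx":0,"ry":0,"rz":0,"hand":0.05},{"dx":-0.009,"dy":0,"dz":0,"rx":0,"ry":0,"rz":0,"hand":0.05},{"dx":-0.009,"dy":0,"dz":0,"rx":0,"ry":0,"rz":0,"hand":0.05},{"dx":-0.009,"dy":0,"dz":0,"rx":0,"ry":0,"rz":0,"hand":0.05},{"dx":-0.009,"dy":0,"dz":0,"rx":0,"ry":0,"rz":0,"hand":0.05},{"dx":-0.009,"dy":0,"dz":0,"rx":0,"ry":0,"rz":0,"hand":0.05},{"dx":-0.009,"dy":0,"dz":0,"rx":0,"ry":0,"rz":0,"hand":0.05}]'
python3 -c "
from h import *
to(.472,-.166,.028)"
```

```text
clock: 18.58
position: [0.4975, -0.0307, 0.0318]
ee_rot: [-0.0, 0.61, 0.792, 0.002]
contact_force: [-1.8, 8.5, 14.0]
width: 0.0501
gripper_force: 7.6
t,clock 18.58 p [ 0.4975 -0.0307  0.0318] tn 0.4732 -0.1565 x [-0.255  0.967  0.002] z [ 0.002  0.003 -1.   ] F [-1.8  8.5 14. ] w 0.05 q [-0.2   0.36  1.95  0.    0.83 -0.46]
tool shift [-0.0095 -0.0012  0.0038]
```

```bash
python3 -m pendant '[{"dx":0.005,"dy":0,"dz":0,"rx":0,"ry":0,"rz":0,"hand":0.05},{"dx":0.02,"dy":0,"dz":-0.01,"rx":0,"ry":0,"rz":0,"hand":0.05},{"dx":0.02,"dy":0,"dz":-0.04,"rx":0,"ry":0,"rz":0,"hand":0.05},{"dx":0.03,"dy":0,"dz":-0.04,"rx":0,"ry":0,"rz":0,"hand":0.05},{"dx":0.03,"dy":0,"dz":-0.03,"rx":0,"ry":0,"rz":0,"hand":0.05},{"dx":0.03,"dy":0,"dz":0,"rx":0,"ry":0,"rz":0,"hand":0.05},{"dx":0,"dy":0,"dz":0,"rx":0,"ry":0,"rz":0,"hand":0.05}]'
python3 blue.py; python3 -c "
from h import *
to(.472,-.166,.028)"
```

```text
clock: 19.17
position: [0.4634, 0.0957, 0.1423]
ee_rot: [0.001, 0.608, 0.794, 0.002]
contact_force: [-1.5, -0.4, -0.8]
width: 0.0499
gripper_force: 0.0
[ 376  257   68   63 2862] [409. 288.]
0.032 [104.9 118.2] 14.9 tn 0.4701 -0.2236 corners tn [[0.4176, -0.1646], [0.4179, -0.2829], [0.5227, -0.2826], [0.5224, -0.1643]]
0.04 [104.1 117.4] 14.9 tn 0.4697 -0.2221 corners tn [[0.4175, -0.1636], [0.4178, -0.281], [0.5219, -0.2807], [0.5216, -0.1633]]
t,clock 19.22 p [0.4633 0.0937 0.1411] tn 0.4719 -0.0275 x [-0.26   0.966 -0.   ] z [ 0.002  0.    -1.   ] F [-0.5 -0.2 -0.5] w 0.05 q [ 0.05  0.19  1.86 -0.    1.09 -0.21]
tool shift [-0.1384 -0.0009  0.1132]
```

The tile lies square on the board, inside it by about 24 mm, with its middle near (0.5115, -0.096). Next is the bottle: I'll move above it and check its position.

```bash
python3 -m pendant '[{"dx":0,"dy":0,"dz":-0.035,"rx":0,"ry":0,"rz":0,"hand":0.07},{"dx":0,"dy":0,"dz":-0.035,"rx":0,"ry":0,"rz":0,"hand":0.07},{"dx":0,"dy":0,"dz":-0.035,"rx":0,"ry":0,"rz":0,"hand":0.07},{"dx":0.033,"dy":0.004,"dz":0,"rx":0,"ry":0,"rz":0,"hand":0.07},{"dx":0.033,"dy":0.004,"dz":0,"rx":0,"ry":0,"rz":0,"hand":0.07},{"dx":0.033,"dy":0.004,"dz":0,"rx":0,"ry":0,"rz":0,"hand":0.07},{"dx":0.033,"dy":0.004,"dz":0,"rx":0,"ry":0,"rz":0,"hand":0.07},{"dx":0,"dy":0,"dz":0,"rx":0,"ry":0,"rz":0,"hand":0.07},{"dx":0,"dy":0,"dz":0,"rx":0,"ry":0,"rz":0,"hand":0.07}]'
python3 - <<'E'
from h import *
from rig import manip
p,r=st()
j=manip.get_image("wrist"); M=np.array(j["mount"]); print(M.round(3).tolist(), j["fx"])
j["position"]=p+r.apply(M[:3,3]); q=(r*R.from_matrix(M[:3,:3])).as_quat(); j["attitude"]=np.r_[q[3],q[:3]]
np.save("pics/w1.npy",j,allow_pickle=True)
h=cv2.cvtColor(j["frame"],cv2.COLOR_RGB2HSV); m=((abs(h[...,0].astype(int)-24)<6)&(h[...,1]>140)).astype(np.uint8)
n,l,S,c=cv2.connectedComponentsWithStats(m)
for k in range(1,n):
    if S[k,4]>150: print(S[k],c[k].round(1),plane(j,c[k],.18))
i=np.load("pics/top0.npy",allow_pickle=True).item()
print(plane(i,(208,326.2),.184),plane(i,(234.8,331),0))
cv2.imwrite("pics/w1.png",j["frame"][:,:,::-1])
E
```

```text
clock: 19.97
position: [0.4454, 0.2238, 0.2441]
ee_rot: [0.0, 0.609, 0.793, -0.001]
contact_force: [-0.1, -0.0, -0.0]
width: 0.0703
gripper_force: 0.0
t,clock 19.97 p [0.4454 0.2238 0.2441] tn 0.4877 0.1028 x [-0.259  0.966 -0.001] z [-0.001 -0.002 -1.   ] F [-0.1 -0.  -0. ] w 0.07 q [ 0.33  0.15  1.64 -0.    1.35  0.07]
[[0.0, 0.964, 0.267, 0.067], [1.0, -0.0, -0.0, 0.001], [0.0, 0.267, -0.964, -0.143], [0.0, 0.0, 0.0, 1.0]] 393.17637459441875
[ 487  127   48   52 1183] [505.9 149.1] [[0.52226918 0.30643314]]
[[0.43600571 0.28825899]] [[0.43160508 0.27017611]]
```

View pics/w1.png

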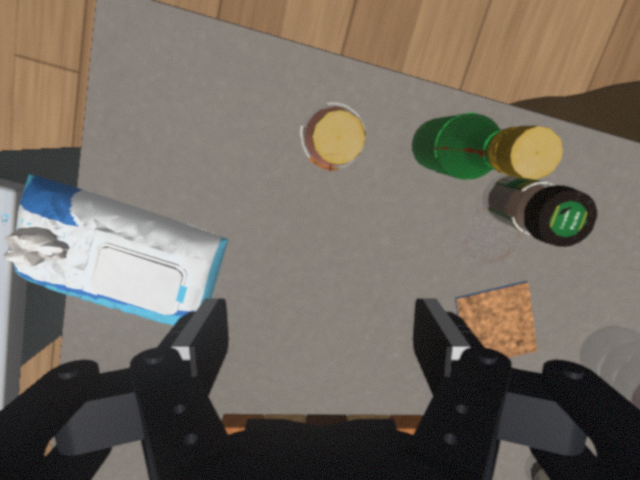

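The wrist view shows the sauce bottle almost directly below the camera, cap centre about (339,136). The green look-alike's cap is at (530,152) and the jar's lid at (565,215), both to the right. I'll work out the cap position from this view.

Run:
```python
from h import *
j=np.load("pics/w1.npy",allow_pickle=True).item()
h=cv2.cvtColor(j["frame"],cv2.COLOR_RGB2HSV); print(h[136,339])
m=((abs(h[...,0].astype(int)-int(h[136,339,0]))<5)&(h[...,1]>90)).astype(np.uint8); m[:, :300]=0;m[:, 375:]=0;m[:100]=0;m[180:]=0
n,l,S,c=cv2.connectedComponentsWithStats(m);k=1+np.argmax(S[1:,4]); print(S[k],c[k])
a=plane(j,c[k],.184)[0];print(a, T@a, N@a)
b=plane(j,(333,136),0.0);print("base ring approx",b)
to(T@a,N@a,.225)
```

```text
[ 22 143 189]
[ 312  110   53   55 2232] [338.33243728 136.47267025]
[0.43746811 0.29017725] 0.4970268598484173 0.16904703156745526
base ring approx [[0.44034689 0.29022489]]
t,clock 20.02 p [0.4455 0.2229 0.2442] tn 0.4876 0.1019 x [-0.257  0.966 -0.002] z [-0.001 -0.002 -1.   ] F [ 0.5 -0.5 -0.1] w 0.07 q [ 0.33  0.15  1.64 -0.    1.35  0.07]
tool shift [0.0672 0.0097 0.019 ]
```

```bash
python3 -m pendant '[{"dx":0.0336,"dy":0.0049,"dz":0,"rx":0,"ry":0,"rz":0,"hand":0.07},{"dx":0.0336,"dy":0.0048,"dz":0,"rx":0,"ry":0,"rz":0,"hand":0.07},{"dx":0,"dy":0,"dz":0,"rx":0,"ry":0,"rz":0,"hand":0.07},{"dx":0,"dy":0,"dz":0.03,"rx":0,"ry":0,"rz":0,"hand":0.07},{"dx":0,"dy":0,"dz":0.03,"rx":0,"ry":0,"rz":0,"hand":0.07},{"dx":0,"dy":0,"dz":0.03,"rx":0,"ry":0,"rz":0,"hand":0.07},{"dx":0,"dy":0,"dz":0.02,"rx":0,"ry":0,"rz":0,"hand":0.07},{"dx":0,"dy":0,"dz":0.0125,"rx":0,"ry":0,"rz":0,"hand":0.07},{"dx":0,"dy":0,"dz":0,"rx":0,"ry":0,"rz":0,"hand":0.07}]' 40
python3 -c "
from h import *
to(.497,.169,.1213)"
python3 -m pendant '[{"dx":0,"dy":0,"dz":0,"rx":0,"ry":0,"rz":0,"hand":0.02},{"dx":0,"dy":0,"dz":0,"rx":0,"ry":0,"rz":0,"hand":0.02},{"dx":0,"dy":0,"dz":0,"rx":0,"ry":0,"rz":0,"hand":0.02},{"dx":0,"dy":0,"dz":0,"rx":0,"ry":0,"rz":0,"hand":0.02},{"dx":0,"dy":0,"dz":0,"rx":0,"ry":0,"rz":0,"hand":0.02},{"dx":0,"dy":0,"dz":0,"rx":0,"ry":0,"rz":0,"hand":0.02},{"dx":0,"dy":0,"dz":0,"rx":0,"ry":0,"rz":0,"hand":0.02}]' 40
```

```text
clock: 20.77
position: [0.4361, 0.2879, 0.1192]
ee_rot: [-0.001, 0.611, 0.792, -0.004]
contact_force: [-0.9, -0.1, 0.7]
width: 0.0699
gripper_force: 0.0
t,clock 20.77 p [0.4361 0.2879 0.1192] tn 0.4952 0.1672 x [-0.255  0.967 -0.003] z [-0.006 -0.004 -1.   ] F [-0.9 -0.1  0.7] w 0.07 q [ 0.45  0.29  1.78 -0.    1.07  0.19]
tool shift [ 0.0018  0.0019 -0.0021]
clock: 21.35
position: [0.4385, 0.2915, 0.1241]
ee_rot: [0.001, 0.61, 0.793, 0.001]
contact_force: [-0.7, -1.3, 6.3]
width: 0.0342
gripper_force: 39.8
```

```bash
python3 -m pendant '[{"dx":0,"dy":0,"dz":-0.005,"rx":0,"ry":0,"rz":0,"hand":0.02},{"dx":0,"dy":0,"dz":-0.01,"rx":0,"ry":0,"rz":0,"hand":0.02},{"dx":0,"dy":0,"dz":-0.015,"rx":0,"ry":0,"rz":0,"hand":0.02},{"dx":0,"dy":0,"dz":-0.02,"rx":0,"ry":0,"rz":0,"hand":0.02},{"dx":0,"dy":0,"dz":-0.02,"rx":0,"ry":0,"rz":0,"hand":0.02},{"dx":0,"dy":0,"dz":-0.01,"rx":0,"ry":0,"rz":0,"hand":0.02},{"dx":0,"dy":0,"dz":0,"rx":0,"ry":0,"rz":0,"hand":0.02}]' 45
python3 -c "
from h import *
to(.47,-.2235,.2)"
```

```text
clock: 21.93
position: [0.4391, 0.292, 0.2053]
ee_rot: [0.001, 0.61, 0.793, 0.003]
contact_force: [0.4, 0.1, -1.8]
width: 0.0339
gripper_force: 44.6
t,clock 21.93 p [0.4391 0.292  0.2053] tn 0.4991 0.1704 x [-0.257  0.967  0.001] z [ 0.005  0.003 -1.   ] F [ 0.4  0.1 -1.8] w 0.034 q [0.45 0.22 1.65 0.   1.27 0.2 ]
tool shift [-0.3939 -0.0297  0.0046]
```

```bash
python3 -m pendant '[{"dx":-0.008,"dy":0,"dz":0,"rx":0,"ry":0,"rz":0,"hand":0.02},{"dx":-0.014,"dy":-0.002,"dz":0,"rx":0,"ry":0,"rz":0,"hand":0.02},{"dx":-0.02,"dy":-0.002,"dz":0,"rx":0,"ry":0,"rz":0,"hand":0.02},{"dx":-0.02,"dy":-0.002,"dz":0,"rx":0,"ry":0,"rz":0,"hand":0.02},{"dx":-0.02,"dy":-0.002,"dz":0,"rx":0,"ry":0,"rz":0,"hand":0.02},{"dx":-0.02,"dy":-0.002,"dz":0,"rx":0,"ry":0,"rz":0,"hand":0.02},{"dx":-0.02,"dy":-0.002,"dz":0,"rx":0,"ry":0,"rz":0,"hand":0.02},{"dx":-0.02,"dy":-0.002,"dz":0,"rx":0,"ry":0,"rz":0,"hand":0.02},{"dx":-0.02,"dy":-0.002,"dz":0,"rx":0,"ry":0,"rz":0,"hand":0.02},{"dx":-0.02,"dy":-0.002,"dz":0,"rx":0,"ry":0,"rz":0,"hand":0.02},{"dx":-0.02,"dy":-0.002,"dz":0,"rx":0,"ry":0,"rz":0,"hand":0.02},{"dx":-0.02,"dy":-0.002,"dz":0,"rx":0,"ry":0,"rz":0,"hand":0.02}]'
python3 -m pendant '[{"dx":-0.02,"dy":-0.002,"dz":0,"rx":0,"ry":0,"rz":0,"hand":0.02},{"dx":-0.02,"dy":-0.002,"dz":0,"rx":0,"ry":0,"rz":0,"hand":0.02},{"dx":-0.02,"dy":-0.002,"dz":0,"rx":0,"ry":0,"rz":0,"hand":0.02},{"dx":-0.02,"dy":-0.001,"dz":0,"rx":0,"ry":0,"rz":0,"hand":0.02},{"dx":-0.02,"dy":0,"dz":0,"rx":0,"ry":0,"rz":0,"hand":0.02},{"dx":-0.02,"dy":0,"dz":0,"rx":0,"ry":0,"rz":0,"hand":0.02},{"dx":-0.02,"dy":0,"dz":0,"rx":0,"ry":0,"rz":0,"hand":0.02},{"dx":-0.014,"dy":0,"dz":0,"rx":0,"ry":0,"rz":0,"hand":0.02},{"dx":-0.01,"dy":0,"dz":0,"rx":0,"ry":0,"rz":0,"hand":0.02},{"dx":-0.006,"dy":0,"dz":0,"rx":0,"ry":0,"rz":0,"hand":0.02},{"dx":0,"dy":0,"dz":0,"rx":0,"ry":0,"rz":0,"hand":0.02},{"dx":0,"dy":0,"dz":0,"rx":0,"ry":0,"rz":0,"hand":0.02}]'
python3 -c "
from h import *
to(.47,-.2235,.1641)"
```

```text
clock: 22.93
position: [0.472, 0.0694, 0.2008]
ee_rot: [-0.001, 0.61, 0.793, -0.001]
contact_force: [0.6, 0.0, -3.2]
width: 0.0336
gripper_force: 44.6
clock: 23.93
position: [0.5097, -0.0946, 0.2021]
ee_rot: [-0.001, 0.61, 0.792, 0.0]
contact_force: [-0.3, 0.6, -3.5]
width: 0.0341
gripper_force: 44.6
t,clock 23.93 p [ 0.5097 -0.0946  0.2021] tn 0.4687 -0.2215 x [-0.256  0.967  0.001] z [-0.001  0.001 -1.   ] F [-0.3  0.6 -3.5] w 0.034 q [-0.32  0.21  1.67  0.    1.26 -0.58]
tool shift [-0.0021  0.0013  0.038 ]
```

Now lower it slowly until it touches.

```bash
python3 -m pendant '[{"dx":-0.001,"dy":0.001,"dz":0.008,"rx":0,"ry":0,"rz":0,"hand":0.02},{"dx":-0.001,"dy":0,"dz":0.01,"rx":0,"ry":0,"rz":0,"hand":0.02},{"dx":0,"dy":0,"dz":0.008,"rx":0,"ry":0,"rz":0,"hand":0.02},{"dx":0,"dy":0,"dz":0.005,"rx":0,"ry":0,"rz":0,"hand":0.02},{"dx":0,"dy":0,"dz":0.003,"rx":0,"ry":0,"rz":0,"hand":0.02},{"dx":0,"dy":0,"dz":0.0015,"rx":0,"ry":0,"rz":0,"hand":0.02},{"dx":0,"dy":0,"dz":0,"rx":0,"ry":0,"rz":0,"hand":0.02},{"dx":0,"dy":0,"dz":0,"rx":0,"ry":0,"rz":0,"hand":0.02}]'
python3 -c "
from h import *
to(.47,-.2235,.1641)"
```

```text
clock: 24.6
position: [0.5118, -0.0968, 0.1672]
ee_rot: [0.0, 0.61, 0.793, 0.0]
contact_force: [1.1, 0.9, -2.6]
width: 0.0338
gripper_force: 44.6
t,clock 24.6 p [ 0.5118 -0.0968  0.1672] tn 0.4702 -0.2242 x [-0.256  0.967 -0.   ] z [ 0. -0. -1.] F [ 1.1  0.9 -2.6] w 0.034 q [-0.32  0.24  1.72  0.    1.18 -0.58]
tool shift [ 0.0006 -0.0002  0.0031]
```

```bash
python3 -m pendant '[{"dx":0,"dy":0,"dz":0.001,"rx":0,"ry":0,"rz":0,"hand":0.02},{"dx":0,"dy":0,"dz":0.001,"rx":0,"ry":0,"rz":0,"hand":0.02},{"dx":0,"dy":0,"dz":0.001,"rx":0,"ry":0,"rz":0,"hand":0.02},{"dx":0,"dy":0,"dz":0,"rx":0,"ry":0,"rz":0,"hand":0.02}]'
python3 -c "
from h import *
to(.47,-.2235,.1641)"
```

```text
clock: 24.93
position: [0.5117, -0.0969, 0.1643]
ee_rot: [0.0, 0.61, 0.793, 0.0]
contact_force: [-1.0, -0.5, -1.6]
width: 0.0338
gripper_force: 44.8
t,clock 24.93 p [ 0.5117 -0.0969  0.1643] tn 0.4701 -0.2242 x [-0.256  0.967 -0.   ] z [ 0.001 -0.    -1.   ] F [-1.  -0.5 -1.6] w 0.034 q [-0.32  0.24  1.73  0.    1.17 -0.58]
tool shift [ 0.0007 -0.0001  0.0002]
```

```bash
python3 -m pendant '[{"dx":0,"dy":0,"dz":0.0008,"rx":0,"ry":0,"rz":0,"hand":0.02},{"dx":0,"dy":0,"dz":0.0008,"rx":0,"ry":0,"rz":0,"hand":0.02},{"dx":0,"dy":0,"dz":0,"rx":0,"ry":0,"rz":0,"hand":0.02},{"dx":0,"dy":0,"dz":0,"rx":0,"ry":0,"rz":0,"hand":0.02}]'
```

```text
clock: 25.27
position: [0.5121, -0.0974, 0.1642]
ee_rot: [0.001, 0.61, 0.793, 0.0]
contact_force: [-2.0, -0.6, 7.0]
width: 0.0338
gripper_force: 46.2
```

```bash
python3 -m pendant '[{"dx":0,"dy":0,"dz":-0.0005,"rx":0,"ry":0,"rz":0,"hand":0.036},{"dx":0,"dy":0,"dz":0,"rx":0,"ry":0,"rz":0,"hand":0.045},{"dx":0,"dy":0,"dz":0,"rx":0,"ry":0,"rz":0,"hand":0.06},{"dx":0,"dy":0,"dz":0,"rx":0,"ry":0,"rz":0,"hand":0.07},{"dx":0,"dy":0,"dz":0,"rx":0,"ry":0,"rz":0,"hand":0.07},{"dx":0,"dy":0,"dz":-0.01,"rx":0,"ry":0,"rz":0,"hand":0.07},{"dx":0,"dy":0,"dz":-0.03,"rx":0,"ry":0,"rz":0,"hand":0.07},{"dx":0,"dy":0,"dz":-0.03,"rx":0,"ry":0,"rz":0,"hand":0.07},{"dx":0,"dy":0,"dz":-0.03,"rx":0,"ry":0,"rz":0,"hand":0.07},{"dx":0,"dy":0,"dz":0,"rx":0,"ry":0,"rz":0,"hand":0.07}]'
python3 -m pendant '[{"dx":0.03,"dy":0,"dz":-0.01,"rx":0,"ry":0,"rz":0,"hand":0.07},{"dx":0.035,"dy":0,"dz":0,"rx":0,"ry":0,"rz":0,"hand":0.07},{"dx":0.035,"dy":0,"dz":0,"rx":0,"ry":0,"rz":0,"hand":0.07},{"dx":0.035,"dy":0,"dz":0,"rx":0,"ry":0,"rz":0,"hand":0.07},{"dx":0.035,"dy":0,"dz":0,"rx":0,"ry":0,"rz":0,"hand":0.07},{"dx":0.02,"dy":0,"dz":0,"rx":0,"ry":0,"rz":0,"hand":0.07},{"dx":0,"dy":0,"dz":0,"rx":0,"ry":0,"rz":0,"hand":0.07},{"dx":0,"dy":0,"dz":0,"rx":0,"ry":0,"rz":0,"hand":0.07}]'
python3 blue.py
python3 - <<'E'
from h import *
from rig import manip
i=np.load("pics/topn.npy",allow_pickle=True).item(); s=manip.get_image("scene")
out=[]
for n,im in(("top",i),("scene",s)):
    h=cv2.cvtColor(im["frame"],cv2.COLOR_RGB2HSV); m=((abs(h[...,0].astype(int)-23)<5)&(h[...,1]>145)).astype(np.uint8)
    if n=="top": m[:, :330]=0;m[:, 480:]=0;m[:200]=0;m[350:]=0
    else: m[:, :270]=0;m[:, 450:]=0;m[300:]=0
    k,l,S,c=cv2.connectedComponentsWithStats(m)
    for q in range(1,k):
        if S[q,4]>25: print(n,S[q],c[q].round(1), plane(im,c[q],.215).round(4))
E
```

```text
clock: 26.1
position: [0.515, -0.0979, 0.2699]
ee_rot: [0.006, 0.61, 0.793, 0.002]
contact_force: [0.3, -0.4, 0.4]
width: 0.0703
gripper_force: 0.0
clock: 26.77
position: [0.4626, 0.0875, 0.2733]
ee_rot: [0.0, 0.609, 0.793, 0.0]
contact_force: [0.2, 0.5, 0.0]
width: 0.07
gripper_force: 0.0
[ 386  257   58   63 1785] [410. 291.]
0.032 [104.9 118. ] 14.7 tn 0.4701 -0.2236 corners tn [[0.4177, -0.1645], [0.4177, -0.2826], [0.5226, -0.2826], [0.5226, -0.1646]]
0.04 [104.1 117.2] 14.7 tn 0.4697 -0.2221 corners tn [[0.4177, -0.1635], [0.4176, -0.2807], [0.5217, -0.2807], [0.5218, -0.1636]]
scene [333 185  22  25 424] [343.2 197.6] [[ 0.4982 -0.1122]]
```

Run:
```python
from h import *
from rig import manip
for n in("scene","top"):
    s=manip.get_image(n); v=rot(s["attitude"]).inv().apply(np.array([[.512,-.097,z] for z in(.224,.2,.18,.14,.09,.04)])-s["position"])
    u=np.c_[s["cx"]+s["fx"]*v[:,0]/-v[:,2], s["cy"]+s["fy"]*v[:,1]/v[:,2]].round(1); print(n,u.tolist())
    if n=="scene":
        f=s["frame"]
        for x,y in u[1:-1].astype(int):
            r=f[y,x-25:x+26].astype(int); g=np.abs(np.diff(r,axis=0)).sum(1); e=np.nonzero(g>60)[0]; print(y,x,"edges",(e[[0,-1]]+x-25) if len(e) else None)
print(manip.get_state()["clock"])
```

```text
scene [[345.0, 185.2], [344.5, 202.5], [344.1, 216.5], [343.3, 243.5], [342.4, 275.6], [341.5, 305.9]]
202 344 edges [331 363]
216 344 edges [332 351]
243 343 edges None
275 342 edges [325 356]
top [[427.7, 276.0], [425.1, 277.7], [423.0, 279.1], [419.0, 281.6], [414.5, 284.5], [410.4, 287.2]]
26.9667
```

```bash
python3 -c "
from rig import manip
print(manip.sign_off())"
```

```text
the job is handed in; nothing more can be done
None
```

I handed the job in at about 27 s: by camera the tile lies glazed face up and fully on the board (about 24 mm inside the near edge), with the sauce bottle upright near its middle; the first tip slipped back flat and was redone, and no verdict came back.

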